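# Stand the fallen vase back in its bay and lock it in

## Task

The square bottle vase has toppled out of its bay. Tip it up until its mouth leans on the backboard, then push its foot in until it stands upright on the table with its back flat against the board, between the two clip posts. Then press the steel retaining bar down into both spring clips across the front of the vase, with its wooden block in the middle, until it snaps fully home, and let go; leave the bowl and the flower frog where they are.

Things in the scene. Friction and masses are not known exactly. Their poses are not given: they have to be found in the camera images.
- bay: Fixed upright plywood backboard (sizes in mm), 360 wide, 320 high, 18 thick. Origin on the table at the foot of its front face, in the middle; x along the board, y into it (open front is -y), z up. A light bar along its top reaches 35 out in front, underside at 302 height. The vase belongs with its back face at y = 0, about x = 0. All the bay's parts move as one.
- clip0 (a point): Middle of the spring clip at the bay's x = -85, y = -85, z = 75 mm; axes as the bay's. Two steel fingers (side by side across y, tops flared, 98 mm high, mouth about 28 mm wide) on a wooden post 16 (x) by 34 (y), 65 mm high. A strip 4 mm high, 16 mm wide, joins the post to the board. Open upwards.
- clip1 (a point): The same clip at the bay's x = +85 mm. The gap between the two posts is 154 mm.
- seat (a point): Where the middle of the retaining bar lies when fully home: fixed to the bay at x = 0, y = -85, z = 75 mm, axes as the bay's. The posts' tops stop the bar at this height. Pressing both clips open takes about 10 to 20 N in all.
- vase_mid (a point): Middle of the blue square bottle vase (loose, 0.35 kg, 192 mm tall), on its axis 96 mm from the base. z runs from base to mouth. Body 55 x 55 mm (across x, y), 150 high; round neck 30 across from 150 to 184; round lip 38 across to 192. It starts on a flat side, mouth to the board, in line with the gap of the posts, x level, y down; righted, its y points into the board.
- vase_neck (a point): Point on the vase's axis in the middle of its round neck, 167 mm from the base; axes as the vase's. The glazed lip above it slides easily up the board.
- bar_mid (a point): Middle of the loose retaining bar: a round steel rod 20 mm in diameter and 200 mm long along its x axis (about 0.16 kg), with a dark wooden grip block at its middle: 30 (along x) by 24 by 60 mm tall, from 15 mm below the rod's axis to 45 mm above it. Hold it by the block's upper part. It starts upright on the block, rod level, axis 15 mm above the table.
- bowl: White bowl, 120 mm across, 55 mm high; origin at its underside. Leave alone.
- kenzan: Flower frog: a dark steel disc 68 mm across, 22 mm high; origin at its underside. Leave alone.
There are look-alikes about, which are no part of the job. Of the things that look like the part that bears vase_mid, the middle-sized one is meant.

How it is judged:
On the way, in this order (a step that is already met when the one before it is completed fails the run):
1. the vase leans with its mouth on the backboard, foot still out (angle between vase_mid's own z axis and vertical between 0.2 and 1.15 rad and y of vase_neck in the frame of bay above -0.04 m and contact force between vase and bay above 0.03 N), for 0.1 s.
2. the vase stands upright with its back flat against the board, between the posts (angle between vase_mid's own z axis and vertical below 0.06 rad and y of vase_mid in the frame of bay between -0.0375 and -0.02 m and x of vase_mid in the frame of bay between -0.05 and 0.05 m and height (world z) of vase_mid below 0.104 m and angle between the y axis of vase_mid and the y axis of bay, either way round below 0.15 rad), for 0.2 s.
3. the retaining bar is fully home in both clips, in front of the standing vase (all of step 2 and distance between bar_mid and seat below 0.03 m and y of bar_mid in the frame of bay between -0.09 and -0.08 m and z of bar_mid in the frame of bay between 0.071 and 0.0785 m and angle between the x axis of bar_mid and the x axis of bay, either way round below 0.05 rad), for 0.2 s.
At the end, for the whole second after the job is handed in: Vase upright (0.06 rad), back within 10 mm of the board and turned under 0.15 rad, within 50 mm of the bay's middle; bar home in both clips (height within 4 mm, 5 mm across, middle within 30 mm along, parallel within 0.05 rad); all at rest (all of step 3 and linear speed of each of vase, bar below 0.02 m/s); the robot touches nothing.
It fails at once if the white bowl is moved by more than 20 mm (distance of bowl from where it was at the start of the episode above 0.02 m).
It fails at once if the flower frog is moved by more than 20 mm (distance of kenzan from where it was at the start of the episode above 0.02 m).
It also fails if it takes over 72 s, if anything falls off the work surface, if the arm or the gripper's body presses on something with over 40 N, if the wrist force passes 120 N, or if a joint passes its speed limit or range.

## Robot

A 7-joint arm with a two-finger parallel gripper is mounted at the origin on the work surface. World frame = base frame: x ahead of the robot, y to its left, z up, the work surface at z = 0. Lengths are in m, angles in rad, forces in N, time in s.
With the tool pointing down it reaches from about 0.425 to 0.95 m from the base axis. Payload 4.7 kg.
Tool frame: the origin (TCP) lies midway between the tips of the shut fingers; the grasp point (between the pads) lies 19 mm behind it (ctrl.tcp_to_grasp is the z of the grasp point in the tool frame, in m); z points along the fingers, y is the line along which they close (so a half turn about z gives the same grasp; the last joint's range is limited). The gripper opens to 87 mm and grips with 3 to 60 N. Pads are 19 mm wide; open, the fingers measure 117 mm over their backs; the gripper's body (75 mm by 190 mm) begins 51 mm behind the grasp point.
Start: joints at [1.071, 0.469, -0.049, 1.532, 0.024, 1.141, -0.082], TCP at [0.306, -0.602, 0.223] pointing down, gripper open.
Joint ranges: [-2.59, 2.59], [-0.33, 1.99], [-1.39, 1.29], [0.1, 2.45], [-1.04, 4.18], [0.21, 1.99], [-2.66, 2.66]. Speed limits (rad/s): [2.57, 2.57, 3.14, 3.14, 3.14, 3.14, 3.14].

## Interface

Orientations are given as a 3x3 rotation matrix whose columns are the frame's x, y, z axes.
In Python, from workcell import status, imaging, hand_in, ctrl gives the robot as it stands. The module is installed in compiled form; this text tells all that it offers.
- The arm moves only by the tool servo_tool, never from a script. Its argument "plan" is a list of rows, each an object of numbers: "tx", "ty", "tz": the shift along the world's x, y, z in cm; "roll": the turn about the world's z in rad; "gripper": the opening, from 0 (shut) to 1 (fully open). In form: [{"tx": .., "ty": .., "tz": .., "roll": .., "gripper": ..}, ...]. A call has exactly 5 rows; each row shifts and turns the commanded pose from where the row before left it; what a row does not reach is not made up. A row lasts 1/10 s, in which the tool goes at most 50 mm and 8.59 degrees, less where a joint would pass 70% of its speed; a pose out of reach is approached as far as the arm can. A call is refused whole if a number of a shift passes 5 or a number of a turn 0.15, either way. A call with a gripper value outside its range is refused whole. The fingers move at their own pace and stop on an object; "grip_force" is the grip in N (left out, the last holds). Time passes only in rows, so rows that do not move let the fingers close, or fill a call up. It gives the time, the measured TCP pose, the force, the opening and the grip force at its end, in the units of the state.
- status.observe(): the state, without advancing time (a new reading comes with each control period).
- imaging.grab_frame(name): name is "scene" or "top" or "wrist"; returns the picture (420x560x3 uint8, red, green, blue); there is no depth.
- imaging.camera_params(name): a dict with "vfov" (degrees; the focal length in pixels is half the picture's height over the tangent of half this angle, whatever the lens; pixels are square), "cx", "cy" (the principal point, pixels), "k1" (the pictures are not rectified: a ray, as slopes to the right and down, at radius r is drawn at 1 + k1 r^2 times it, then the intrinsics apply), "R" (3x3) and "t" (3): a world point X has camera coordinates R X + t; the wrist camera has in their place "mount" (4x4, takes a point from camera to tool coordinates, whose origin is the TCP and whose axes are the flange's). Camera axes: x right, y down, z forward; pixel columns grow to the right and rows downward; lengths in m; the calibration is good to about 2 mm. A picture is of the moment at which its call begins: read the wrist's pose just before it. camera_params takes no time and is no camera call.
- hand_in(): hands the job in; it is judged then, once.
The state is a dict: "time_s": time; "qpos": joint angles; "dq": joint speeds; "tau": joint torques, N m; "eef_pos": TCP position; "eef_rot": TCP orientation; "force": force on the tool from outside, world axes, zero at the start; "ft_torque": the same for the moment, N m; "gripper_width": finger opening in m; "gripper_force": force on a finger pad.
Only numpy, scipy, OpenCV 4.12 (cv2) and the standard library are available. Lean on these libraries where they do the work, as an engineer would, in place of code of your own. Each camera call takes 0.05 s, during which the arm holds its last target. There are 200 camera calls.

## Working session

There is one attempt and no reset: what is moved stays moved. The work goes in short steps, Python scripts to look and compute and a tool call to move; the robot and the scene stay as the last step left them, time stands still between calls to the robot, and variables do not carry over. Pictures are saved under pics/ and viewed, at most 10 in all, crops included, and the job is handed in when it is done.

Besides the shell and the picture viewer there is one more tool, called as a command line: name --argument value ..., lists and objects as JSON in quotes. servo_tool: Moves the arm, as the interface text tells. Its arguments: {"type":"object","properties":{"plan":{"type":"array","items":{"type":"object","properties":{"tx":{"type":"number"},"ty":{"type":"number"},"tz":{"type":"number"},"roll":{"type":"number"},"gripper":{"type":"number"}}}},"grip_force":{"type":"number"}},"required":["plan"]}

```bash
mkdir -p pics; cat > h.py <<'E'
import numpy as np, cv2
from workcell import status, imaging, ctrl
def save(n,f): cv2.imwrite(f,imaging.grab_frame(n)[:,:,::-1])
def cam(n):
    p=imaging.camera_params(n); f=210/np.tan(np.radians(p["vfov"])/2)
    if n=="wrist":
        s=status.observe(); T=np.eye(4); T[:3,:3]=np.array(s["eef_rot"]); T[:3,3]=s["eef_pos"]
        M=T@np.array(p["mount"]); R=M[:3,:3].T; t=-R@M[:3,3]
    else: R=np.array(p["R"]);t=np.array(p["t"])
    return f,p["cx"],p["cy"],p["k1"],R,t
def ray(c,u,v):
    f,cx,cy,k,R,t=c; d=np.array([(u-cx)/f,(v-cy)/f]); s=d.copy()
    for _ in range(30): s=d/(1+k*(s@s))
    return -R.T@t, R.T@np.array([s[0],s[1],1])
def onz(c,u,v,z):
    o,d=ray(c,u,v); return o+d*(z-o[2])/d[2]
def proj(c,X):
    f,cx,cy,k,R,t=c; q=R@np.array(X)+t; s=q[:2]/q[2]; s=s*(1+k*(s@s)); return s*f+[cx,cy]
E
python3 -c "
from h import *
for n in ('scene','top'):
  save(n,f'pics/{n}0.png'); c=cam(n); print(n,c[0],-c[4].T@c[5],c[4][2])
s=status.observe();print(s['eef_rot'],s['eef_pos'],ctrl.tcp_to_grasp)
"
```

```text
scene 542.9010282654974 [0.98353356 0.60617996 1.40591289] [-0.29008905 -0.41090898 -0.86429286]
top 441.6276821763231 [ 0.31932795 -0.03865764  1.27914776] [ 0.15552986 -0.004011   -0.98782305]
[[ 8.91204715e-01  4.53600595e-01 -8.09680134e-04]
 [ 4.53601315e-01 -8.91203471e-01  1.49005539e-03]
 [-4.56997357e-05 -1.69521636e-03 -9.99998562e-01]] [ 0.30596096 -0.60109233  0.22161816] -0.0187
```

View pics/scene0.png

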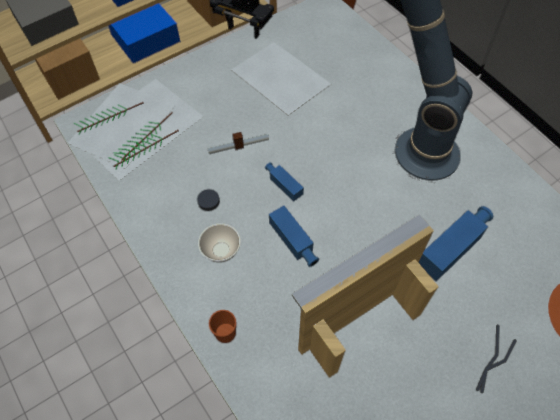

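View pics/top0.png

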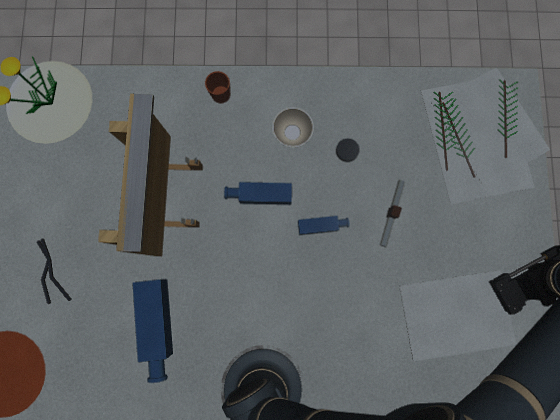

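Top view: there are three blue bottles, at (152,330) large, (258,193) middle and (323,225) small. The middle one is in line with the posts, so it is the one I want. The clips are at about (193,162) and (190,223). The bar block is at (394,212), the frog at (347,150), the bowl at (293,127) and the tool at (530,290).

```bash
python3 -c "
from h import *
i=cv2.imread('pics/top0.png'); cv2.imwrite('pics/c1.png',cv2.resize(i[90:260,110:310],None,fx=4,fy=3.5,interpolation=cv2.INTER_CUBIC)[:595])
cv2.imwrite('pics/c1.png',cv2.resize(i[90:258,105:305],None,fx=3.5,fy=3.5,interpolation=cv2.INTER_CUBIC))
"
```

```text
(no output)
```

View pics/c1.png

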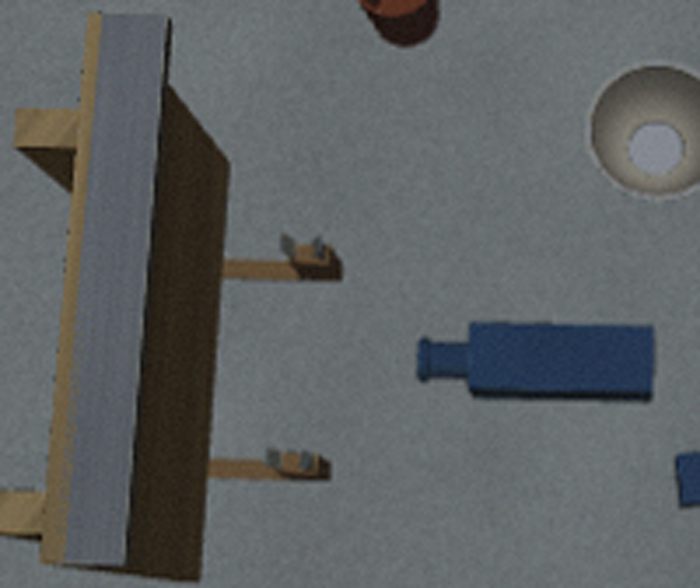

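```bash
python3 -c "
from h import *
np.set_printoptions(precision=4,suppress=True)
c=cam('top')
P=lambda u,v,z:onz(c,105+u/3.5,90+v/3.5,z)
a,b=P(229,162,0),P(200,580,0); print('board',a,b,np.linalg.norm(a-b),np.degrees(np.arctan2(*(b-a)[:2][::-1])))
A=(P(288,247,.09)+P(320,247,.09))/2;B=(P(274,459,.09)+P(307,459,.09))/2
print('clips',A,B,np.linalg.norm(A-B))
for q in [(470,324),(653,326),(653,391),(470,390)]: print('vase',P(*q,.055))
print('lip',P(424,359,.04), P(418,359,.0275))
for q in [(394,206),(403,180),(383,246)]:print('bar',onz(c,*q,.06 if q[0]==394 else .025))
print('bowl',onz(c,292,130,0),'kenzan',onz(c,347,150,.022))
print('lb top edge',P(168,20,.302),P(125,563,.302))
"
```

```text
board [0.7223 0.2837 0.    ] [0.3656 0.2924 0.    ] 0.35677942680449565 178.5921907770155
clips [0.6245 0.1986 0.09  ] [0.4558 0.2031 0.09  ] 0.16871123208496414
vase [0.5701 0.0692 0.055 ]
vase [ 0.5692 -0.0785  0.055 ]
vase [ 0.516  -0.0785  0.055 ]
vase [0.5162 0.0683 0.055 ]
lip [0.544  0.1075 0.04  ] [0.5462 0.1139 0.0275]
bar [ 0.5044 -0.3651  0.06  ]
bar [ 0.5863 -0.4036  0.025 ]
bar [ 0.3948 -0.339   0.025 ]
bowl [ 0.7437 -0.0817  0.    ] kenzan [ 0.6762 -0.2428  0.022 ]
lb top edge [0.7253 0.2526 0.302 ] [0.3651 0.262  0.302 ]
```

servo_tool --plan '[{"tx": 1.58, "ty": 4.31, "tz": 0, "roll": 0.073, "gripper": 1}, {"tx": 1.58, "ty": 4.31, "tz": 0, "roll": 0.073, "gripper": 1}, {"tx": 1.58, "ty": 4.31, "tz": 0, "roll": 0.073, "gripper": 1}, {"tx": 1.58, "ty": 4.31, "tz": 0, "roll": 0.073, "gripper": 1}, {"tx": 1.58, "ty": 4.31, "tz": 0, "roll": 0.073, "gripper": 1}]'

```text
time_s: 0.6
eef_pos: [0.3854, -0.384, 0.2223]
eef_rot: [[0.668, 0.744, -0.0], [0.744, -0.668, 0.0], [0.0, -0.001, -1.0]]
force: [1.4, 0.3, 0.5]
gripper_width: 0.0873
gripper_force: 0.0
```

servo_tool --plan '[{"tx": 1.58, "ty": 4.31, "tz": 0, "roll": 0.073, "gripper": 1}, {"tx": 1.58, "ty": 4.31, "tz": 0, "roll": 0.073, "gripper": 1}, {"tx": 1.58, "ty": 4.31, "tz": 0, "roll": 0.073, "gripper": 1}, {"tx": 1.58, "ty": 4.31, "tz": 0, "roll": 0.073, "gripper": 1}, {"tx": 1.58, "ty": 4.31, "tz": 0, "roll": 0.073, "gripper": 1}]'

```text
time_s: 1.1
eef_pos: [0.4643, -0.1688, 0.2224]
eef_rot: [[0.359, 0.933, -0.0], [0.933, -0.359, -0.0], [-0.0, -0.0, -1.0]]
force: [1.5, 0.9, 0.7]
gripper_width: 0.0873
gripper_force: 0.0
```

servo_tool --plan '[{"tx": 1.58, "ty": 4.31, "tz": 0, "roll": 0.073, "gripper": 1}, {"tx": 1.58, "ty": 4.31, "tz": 0, "roll": 0.073, "gripper": 1}, {"tx": 1.58, "ty": 4.31, "tz": 0, "roll": 0.073, "gripper": 1}, {"tx": 1.58, "ty": 4.31, "tz": 0, "roll": 0.073, "gripper": 1}, {"tx": 0, "ty": 0, "tz": 0, "roll": 0, "gripper": 1}]'

```text
time_s: 1.6
eef_pos: [0.5285, 0.0096, 0.2229]
eef_rot: [[0.066, 0.998, 0.001], [0.998, -0.066, 0.005], [0.005, 0.001, -1.0]]
force: [0.8, 1.0, -0.3]
gripper_width: 0.0872
gripper_force: 0.0
```

```bash
python3 -c "
from h import *
np.set_printoptions(precision=4,suppress=True)
s=status.observe();print(s['eef_pos'],s['eef_rot'],s['force'],s['qpos'],np.array(imaging.camera_params('wrist')['mount']))
save('wrist','pics/w1.png')"
```

```text
[0.5285 0.0096 0.2229] [[ 0.066   0.9978  0.0015]
 [ 0.9978 -0.066   0.0046]
 [ 0.0047  0.0012 -1.    ]] [ 0.7543  1.0087 -0.3497] [ 0.3615  0.2774 -0.5501  1.856   0.1608  1.0508 -0.3175] [[ 0.0003 -0.9701 -0.2429  0.0661]
 [ 1.      0.0003  0.0001 -0.    ]
 [-0.     -0.2429  0.9701 -0.1622]
 [ 0.      0.      0.      1.    ]]
```

View pics/w1.png

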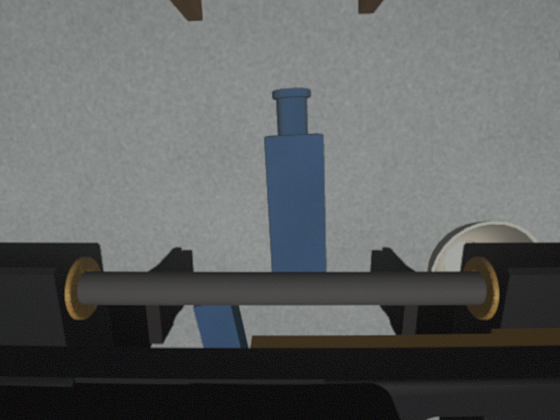

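The wrist view shows the vase with its neck up the picture at (292,115), body corners at (265,138) and (323,134), and edges running down to (272,272) and (326,272). The clip posts are at the top, at (190,5) and (370,3).

```bash
python3 -c "
from h import *
np.set_printoptions(precision=4,suppress=True)
c=cam('wrist')
for q in [(265,138,.055),(323,134,.055),(272,272,.055),(326,272,.055),(292,90,.046),(203,18,.065),(359,11,.065)]: print(q,onz(c,*q))
"
```

```text
(265, 138, 0.055) [0.5169 0.0658 0.055 ]
(323, 134, 0.055) [0.5699 0.0657 0.055 ]
(272, 272, 0.055) [ 0.5132 -0.0651  0.055 ]
(326, 272, 0.055) [ 0.5671 -0.069   0.055 ]
(292, 90, 0.046) [0.5445 0.1066 0.046 ]
(203, 18, 0.065) [0.4741 0.1668 0.065 ]
(359, 11, 0.065) [0.6029 0.1629 0.065 ]
```

servo_tool --plan '[{"tx": 0.72, "ty": 1.7, "tz": -3, "roll": 0.021, "gripper": 1}, {"tx": 0.72, "ty": 1.7, "tz": -4, "roll": 0.021, "gripper": 1}, {"tx": 0, "ty": 0, "tz": -4, "roll": 0, "gripper": 1}, {"tx": 0, "ty": 0, "tz": -4, "roll": 0, "gripper": 1}, {"tx": 0, "ty": 0, "tz": 0, "roll": 0, "gripper": 1}]'

```text
time_s: 2.15
eef_pos: [0.5371, 0.0335, 0.0676]
eef_rot: [[0.038, 0.999, -0.012], [0.999, -0.038, -0.002], [-0.002, -0.012, -1.0]]
force: [0.1, -1.6, -0.2]
gripper_width: 0.0872
gripper_force: 0.0
```

servo_tool --plan '[{"tx": 0, "ty": 0, "tz": 0, "roll": 0, "gripper": 1}, {"tx": 0, "ty": 0, "tz": -1, "roll": 0, "gripper": 1}, {"tx": 0, "ty": 0, "tz": -1, "roll": 0, "gripper": 1}, {"tx": 0, "ty": 0, "tz": -0.7, "roll": 0, "gripper": 1}, {"tx": 0, "ty": 0, "tz": 0, "roll": 0, "gripper": 1}]'

```text
time_s: 2.65
eef_pos: [0.5413, 0.0356, 0.045]
eef_rot: [[0.036, 0.999, -0.001], [0.999, -0.036, -0.0], [-0.0, -0.001, -1.0]]
force: [0.3, 0.2, -0.4]
gripper_width: 0.087
gripper_force: 0.0
```

servo_tool --plan '[{"tx": 0.15, "ty": 0.8, "tz": 0, "roll": 0.012, "gripper": 1}, {"tx": 0, "ty": 0, "tz": 0, "roll": 0, "gripper": 1}, {"tx": 0, "ty": 0, "tz": 0, "roll": 0, "gripper": 0}, {"tx": 0, "ty": 0, "tz": 0, "roll": 0, "gripper": 0}, {"tx": 0, "ty": 0, "tz": 0, "roll": 0, "gripper": 0}]' --grip_force 6

```text
time_s: 3.15
eef_pos: [0.5434, 0.0437, 0.0457]
eef_rot: [[0.024, 1.0, 0.0], [1.0, -0.024, -0.0], [-0.0, 0.0, -1.0]]
force: [-0.3, -0.2, 0.3]
gripper_width: 0.0705
gripper_force: 0.0
```

servo_tool --plan '[{"tx": 0, "ty": 0, "tz": 0, "roll": 0, "gripper": 0}, {"tx": 0, "ty": 0, "tz": 0, "roll": 0, "gripper": 0}, {"tx": 0, "ty": 0, "tz": 0, "roll": 0, "gripper": 0}, {"tx": 0, "ty": 0, "tz": 0, "roll": 0, "gripper": 0}, {"tx": 0, "ty": 0, "tz": 0, "roll": 0, "gripper": 0}]'

```text
time_s: 3.65
eef_pos: [0.5433, 0.0437, 0.0456]
eef_rot: [[0.024, 1.0, -0.0], [1.0, -0.024, -0.0], [-0.0, -0.0, -1.0]]
force: [-0.4, -0.4, -0.2]
gripper_width: 0.0551
gripper_force: 6.0
```

servo_tool --plan '[{"tx": 0, "ty": -0.2, "tz": 0.5, "roll": 0, "gripper": 0}, {"tx": 0, "ty": -0.2, "tz": 0.5, "roll": 0, "gripper": 0}, {"tx": 0, "ty": -0.3, "tz": 0.5, "roll": 0, "gripper": 0}, {"tx": 0, "ty": -0.3, "tz": 0.5, "roll": 0, "gripper": 0}, {"tx": 0, "ty": 0, "tz": 0, "roll": 0, "gripper": 0}]'

```text
time_s: 4.15
eef_pos: [0.5436, 0.0332, 0.0663]
eef_rot: [[0.025, 1.0, 0.001], [1.0, -0.025, -0.0], [-0.0, 0.001, -1.0]]
force: [-0.2, 1.0, -2.1]
gripper_width: 0.0546
gripper_force: 6.0
```

```bash
python3 -c "
from h import *
save('wrist','pics/w2.png');save('scene','pics/s2.png')
a=cv2.imread('pics/s2.png')[160:300,200:440];b=cv2.imread('pics/w2.png')
cv2.imwrite('pics/v2.png',cv2.resize(np.hstack([cv2.resize(a,(480,280)),cv2.resize(b,(373,280))]),(796,261)))"
```

```text
(no output)
```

View pics/v2.png

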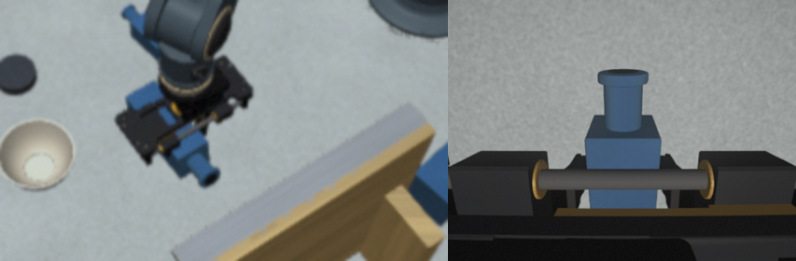

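The shoulder now shows above the body at wrist (622,125), so the vase pivots in the grip with its foot on the table. I'll keep tipping.

servo_tool --plan '[{"tx": 0, "ty": -0.4, "tz": 0.5, "roll": 0, "gripper": 0}, {"tx": 0, "ty": -0.4, "tz": 0.5, "roll": 0, "gripper": 0}, {"tx": 0, "ty": -0.4, "tz": 0.5, "roll": 0, "gripper": 0}, {"tx": 0, "ty": -0.4, "tz": 0.5, "roll": 0, "gripper": 0}, {"tx": 0, "ty": -0.5, "tz": 0.5, "roll": 0, "gripper": 0}]'

```text
time_s: 4.75
eef_pos: [0.5432, 0.0125, 0.0911]
eef_rot: [[0.024, 1.0, 0.0], [1.0, -0.024, 0.0], [0.0, 0.0, -1.0]]
force: [-0.1, 0.7, -1.3]
gripper_width: 0.0544
gripper_force: 6.0
```

servo_tool --plan '[{"tx": 0, "ty": -0.5, "tz": 0.5, "roll": 0, "gripper": 0}, {"tx": 0, "ty": -0.6, "tz": 0.5, "roll": 0, "gripper": 0}, {"tx": 0, "ty": -0.6, "tz": 0.5, "roll": 0, "gripper": 0}, {"tx": 0, "ty": -0.7, "tz": 0.5, "roll": 0, "gripper": 0}, {"tx": 0, "ty": 0, "tz": 0, "roll": 0, "gripper": 0}]'

```text
time_s: 5.25
eef_pos: [0.5437, -0.0129, 0.1112]
eef_rot: [[0.026, 1.0, 0.001], [1.0, -0.026, -0.001], [-0.001, 0.001, -1.0]]
force: [-0.4, -1.8, -2.8]
gripper_width: 0.0547
gripper_force: 6.0
```

```bash
python3 -c "
from h import *
c=cam('wrist')
save('wrist','pics/w3.png');save('scene','pics/s3.png')
a=cv2.imread('pics/s3.png')[160:300,200:440];b=cv2.imread('pics/w3.png')
cv2.imwrite('pics/v3.png',np.vstack([np.pad(cv2.resize(a,(480,280)),((0,0),(0,80),(0,0))),b[:300]]))"
```

```text
(no output)
```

View pics/v3.png

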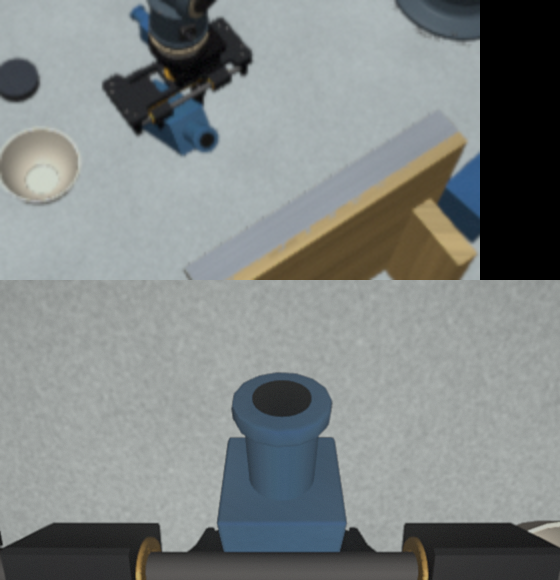

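```bash
python3 -c "
from h import *
c=cam('wrist');s=status.observe();p=np.array(s['eef_pos']);f=c[0];print(f,p)
for th in np.arange(.6,1.3,.1):
  S,C=np.sin(th),np.cos(th); X=p+[0,0.067*S+.022*C,.004+.067*C-.022*S]; B=p+[0,.025*S-.0055*C,.004+.025*C+.0055*S]
  print(round(th,1),proj(c,X),proj(c,X+[.019,0,0])-proj(c,X-[.019,0,0]),proj(c,B))
"
```

```text
353.0685357072948 [ 0.54350961 -0.01171823  0.1106895 ]
0.6 [277.23545635 162.16142362] [117.12480253  -2.87501153] [280.81526694 272.5135905 ]
0.7 [277.10219034 148.69693803] [112.49798196  -2.78531726] [280.67833663 266.21243607]
0.8 [277.03760486 137.98640404] [107.78178328  -2.68634668] [280.55037531 260.02454607]
0.9 [277.03462064 129.91518566] [103.0869661   -2.58178999] [280.43317102 254.04111039]
1.0 [277.08550356 124.30242777] [98.50093649 -2.47485774] [280.32824409 248.34654809]
1.1 [277.18246601 120.92858933] [94.08905236 -2.36818974] [280.23681766 243.01644044]
1.2 [277.31808305 119.55739629] [89.89730273 -2.26384694] [280.15980298 238.11599038]
```

servo_tool --plan '[{"tx": 0, "ty": 1.5, "tz": 0, "roll": 0, "gripper": 0}, {"tx": 0, "ty": 2, "tz": 0, "roll": 0, "gripper": 0}, {"tx": 0, "ty": 2, "tz": 0, "roll": 0, "gripper": 0}, {"tx": 0, "ty": 2, "tz": 0, "roll": 0, "gripper": 0}, {"tx": 0, "ty": 2, "tz": 0, "roll": 0, "gripper": 0}]'

```text
time_s: 5.85
eef_pos: [0.5428, 0.0864, 0.1104]
eef_rot: [[0.022, 1.0, -0.0], [1.0, -0.022, 0.001], [0.001, -0.0, -1.0]]
force: [0.9, -0.5, -2.8]
gripper_width: 0.055
gripper_force: 6.0
```

servo_tool --plan '[{"tx": 0, "ty": 2, "tz": 0, "roll": 0, "gripper": 0}, {"tx": 0, "ty": 2, "tz": 0, "roll": 0, "gripper": 0}, {"tx": 0, "ty": 2, "tz": 0, "roll": 0, "gripper": 0}, {"tx": 0, "ty": 1.5, "tz": 0, "roll": 0, "gripper": 0}, {"tx": 0, "ty": 1, "tz": 0, "roll": 0, "gripper": 0}]'

```text
time_s: 6.35
eef_pos: [0.5427, 0.1714, 0.1105]
eef_rot: [[0.021, 1.0, -0.0], [1.0, -0.021, 0.001], [0.001, -0.0, -1.0]]
force: [0.4, -0.2, -1.9]
gripper_width: 0.0551
gripper_force: 6.0
```

```bash
python3 -c "
from h import *
s=status.observe();print(s['eef_pos'],s['force'])
save('wrist','pics/w4.png')"
```

```text
[0.54266074 0.17142847 0.11050405] [ 0.44043155 -0.19536027 -1.86132486]
```

View pics/w4.png

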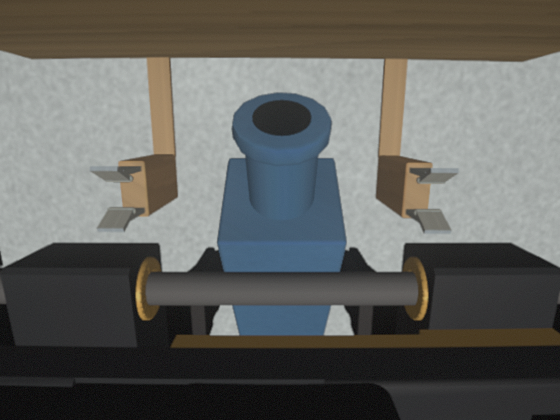

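The vase is centred between the posts and leaning toward the board. The board's foot line is at row 57, with clip tips at (112,173), (116,219), (437,176) and (432,220).

```bash
python3 -c "
from h import *
np.set_printoptions(precision=4,suppress=True)
c=cam('wrist')
print(onz(c,35,58,0),onz(c,520,60,0))
L=[onz(c,*q,.096) for q in [(112,173),(116,219),(437,176),(432,220)]]
print(np.array(L)); A=(L[0]+L[1])/2;B=(L[2]+L[3])/2; print(A,B,(A+B)/2,np.linalg.norm(A-B),np.degrees(np.arctan2((B-A)[1],(B-A)[0])))
"
```

```text
[0.3648 0.2952 0.    ] [0.7196 0.2867 0.    ]
[[0.4581 0.2199 0.096 ]
 [0.4571 0.1959 0.096 ]
 [0.6222 0.2151 0.096 ]
 [0.6215 0.1921 0.096 ]]
[0.4576 0.2079 0.096 ] [0.6218 0.2036 0.096 ] [0.5397 0.2057 0.096 ] 0.16426898593491615 -1.498228172825622
```

servo_tool --plan '[{"tx": 0, "ty": 1, "tz": 0, "roll": 0, "gripper": 0}, {"tx": 0, "ty": 1, "tz": 0, "roll": 0, "gripper": 0}, {"tx": 0, "ty": 0.8, "tz": 0, "roll": 0, "gripper": 0}, {"tx": 0, "ty": 0.4, "tz": 0, "roll": 0, "gripper": 0}, {"tx": 0, "ty": 0, "tz": 0, "roll": 0, "gripper": 0}]'

```text
time_s: 6.9
eef_pos: [0.5433, 0.2019, 0.1107]
eef_rot: [[0.023, 1.0, 0.0], [1.0, -0.023, 0.001], [0.001, 0.0, -1.0]]
force: [-0.6, 1.0, 0.3]
gripper_width: 0.0554
gripper_force: 6.0
```

servo_tool --plan '[{"tx": 0, "ty": 0.2, "tz": 0, "roll": 0, "gripper": 0}, {"tx": 0, "ty": 0.2, "tz": 0, "roll": 0, "gripper": 0}, {"tx": 0, "ty": 0.2, "tz": 0, "roll": 0, "gripper": 0}, {"tx": 0, "ty": 0.2, "tz": 0, "roll": 0, "gripper": 0}, {"tx": 0, "ty": 0, "tz": 0, "roll": 0, "gripper": 0}]'

```text
time_s: 7.4
eef_pos: [0.5434, 0.2068, 0.1104]
eef_rot: [[0.025, 1.0, -0.001], [1.0, -0.025, -0.003], [-0.003, -0.001, -1.0]]
force: [0.3, -5.2, -1.0]
gripper_width: 0.0549
gripper_force: 6.0
```

```bash
python3 -c "
from h import *
s=status.observe();print(s['eef_pos'],s['force'])
save('wrist','pics/w5.png')"
```

```text
[0.54343388 0.20676057 0.11036817] [ 0.29275857 -5.24448901 -0.95838758]
```

View pics/w5.png

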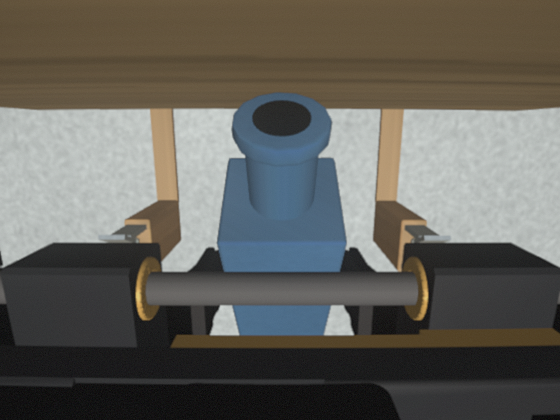

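servo_tool --plan '[{"tx": 0, "ty": 0, "tz": 0.3, "roll": 0, "gripper": 0}, {"tx": 0, "ty": 0.1, "tz": 0.3, "roll": 0, "gripper": 0}, {"tx": 0, "ty": 0, "tz": 0.3, "roll": 0, "gripper": 0}, {"tx": 0, "ty": 0.1, "tz": 0.3, "roll": 0, "gripper": 0}, {"tx": 0, "ty": 0, "tz": 0, "roll": 0, "gripper": 0}]'

```text
time_s: 7.95
eef_pos: [0.5431, 0.2087, 0.1222]
eef_rot: [[0.025, 1.0, -0.001], [1.0, -0.025, -0.003], [-0.003, -0.001, -1.0]]
force: [0.3, -6.2, -3.7]
gripper_width: 0.0551
gripper_force: 6.0
```

```bash
python3 -c "
from h import *
c=cam('wrist');s=status.observe();p=np.array(s['eef_pos']);print(p,s['force'])
save('wrist','pics/w6.png')
for th in np.arange(.6,1.2,.1):
  S,C=np.sin(th),np.cos(th); X=p+[0,0.067*S+.022*C,.004+.067*C-.022*S]; B=p+[0,.025*S-.0055*C,.004+.025*C+.0055*S]
  print(round(th,1),proj(c,X)[1],(proj(c,X+[.019,0,0])-proj(c,X-[.019,0,0]))[0],proj(c,B)[1])
"
```

```text
[0.54309606 0.20873842 0.12224469] [ 0.2603364  -6.20804266 -3.67342613]
0.6 162.62675522202852 117.24406659131654 272.7209543162482
0.7 149.0815642201561 112.6222204607559 266.4179957398903
0.8 138.2921207543344 107.90755356759453 260.22556495355997
0.9 130.1461872251381 103.21145970311028 254.23500981751266
1.0 124.4644476825948 98.62197765444492 248.53097453123328
1.1 121.02818081255741 94.20504372745467 243.18931871066647
```

View pics/w6.png

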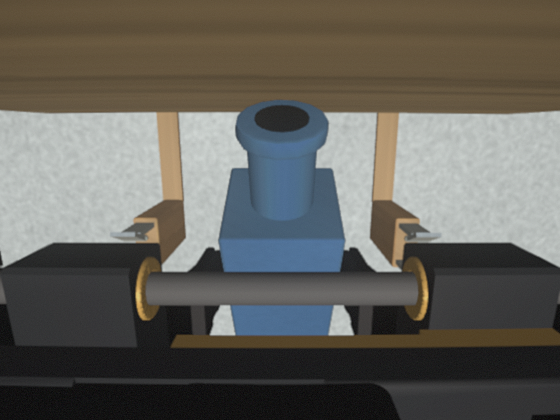

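The lip is now about 92 px wide, so pressing on the board made friction hold the lip down. I'll back off lightly and let the foot swing down.

servo_tool --plan '[{"tx": 0, "ty": -0.5, "tz": 0, "roll": 0, "gripper": 0}, {"tx": 0, "ty": -0.5, "tz": 0, "roll": 0, "gripper": 0}, {"tx": 0, "ty": -0.5, "tz": 0, "roll": 0, "gripper": 0}, {"tx": 0, "ty": 0, "tz": 0, "roll": 0, "gripper": 0}, {"tx": 0, "ty": 0, "tz": 0, "roll": 0, "gripper": 0}]' --grip_force 5

```text
time_s: 8.5
eef_pos: [0.5444, 0.1983, 0.1246]
eef_rot: [[0.023, 1.0, 0.004], [1.0, -0.023, 0.004], [0.004, 0.004, -1.0]]
force: [-0.3, 2.8, 6.2]
gripper_width: 0.0545
gripper_force: 5.0
```

```bash
cat >> h.py <<'E'
def lip(f=None):
    s=status.observe(); i=imaging.grab_frame('wrist') if f is None else cv2.imread(f)[:,:,::-1]; i=i.astype(int)
    m=(i[:,:,2]>i[:,:,0]*1.3+8)
    r=[(v,np.where(m[v,150:420])[0]) for v in range(40,280,1)]
    r=[(v,x.min()+150,x.max()+150) for v,x in r if len(x)>10]
    out=[]; last=None
    for v,a,b in r[::6]: out.append((v,int(a),int(b),int(b-a)))
    print('top',r[0][0],'pos',np.round(s['eef_pos'],4),'F',np.round(s['force'],1)); print(out)
E
python3 -c "
from h import *
lip('pics/w5.png');lip('pics/w6.png');lip()"
```

```text
top 94 pos [0.5444 0.1983 0.1246] F [-0.3  2.8  6.2]
[(94, 269, 296, 27), (100, 251, 313, 62), (106, 241, 321, 80), (112, 236, 326, 90), (118, 234, 329, 95), (124, 233, 330, 97), (130, 234, 329, 95), (136, 235, 328, 93), (142, 237, 327, 90), (148, 240, 323, 83), (154, 245, 317, 72), (160, 230, 332, 102), (166, 228, 334, 106), (172, 228, 334, 106), (178, 227, 335, 108), (184, 226, 336, 110), (190, 225, 337, 112), (196, 224, 338, 114), (202, 223, 339, 116), (208, 222, 340, 118), (214, 222, 341, 119), (220, 221, 342, 121), (226, 220, 343, 123), (232, 219, 343, 124), (238, 218, 344, 126), (244, 218, 345, 127), (250, 219, 344, 125), (256, 220, 343, 123), (262, 222, 341, 119), (268, 223, 340, 117)]
top 101 pos [0.5444 0.1983 0.1246] F [-0.3  2.8  6.2]
[(101, 272, 293, 21), (107, 249, 313, 64), (113, 241, 322, 81), (119, 238, 325, 87), (125, 237, 326, 89), (131, 237, 326, 89), (137, 238, 325, 87), (143, 241, 323, 82), (149, 246, 316, 70), (155, 248, 315, 67), (161, 249, 314, 65), (167, 249, 314, 65), (173, 232, 331, 99), (179, 231, 332, 101), (185, 230, 334, 104), (191, 228, 335, 107), (197
[... 269 characters left out ...]
, 340, 117)]
top 100 pos [0.5444 0.1983 0.1246] F [-0.3  2.8  6.2]
[(100, 272, 291, 19), (106, 255, 310, 55), (112, 245, 319, 74), (118, 239, 325, 86), (124, 235, 330, 95), (130, 232, 332, 100), (136, 231, 334, 103), (142, 230, 335, 105), (148, 230, 334, 104), (154, 227, 335, 108), (160, 226, 336, 110), (166, 225, 337, 112), (172, 225, 337, 112), (178, 224, 338, 114), (184, 224, 339, 115), (190, 223, 339, 116), (196, 223, 340, 117), (202, 222, 340, 118), (208, 222, 341, 119), (214, 221, 342, 121), (220, 221, 342, 121), (226, 220, 343, 123), (232, 220, 343, 123), (238, 219, 344, 125), (244, 219, 345, 126), (250, 218, 346, 128), (256, 218, 345, 127), (262, 221, 343, 122), (268, 223, 340, 117)]
```

servo_tool --plan '[{"tx": 0, "ty": 0, "tz": 0, "roll": 0, "gripper": 0}, {"tx": 0, "ty": 0, "tz": 0, "roll": 0, "gripper": 0}, {"tx": 0, "ty": 0, "tz": 0, "roll": 0, "gripper": 0}, {"tx": 0, "ty": 0.3, "tz": 0, "roll": 0, "gripper": 0}, {"tx": 0, "ty": 0.2, "tz": 0, "roll": 0, "gripper": 0}]'

```text
time_s: 9.05
eef_pos: [0.544, 0.2018, 0.1233]
eef_rot: [[0.023, 1.0, 0.002], [1.0, -0.023, 0.001], [0.001, 0.002, -1.0]]
force: [0.6, 1.8, 1.4]
gripper_width: 0.0547
gripper_force: 5.0
```

```bash
python3 -c "
from h import *
lip()"|cut -c1-330
```

```text
top 99 pos [0.544  0.2018 0.1233] F [0.6 1.8 1.4]
[(99, 272, 291, 19), (105, 254, 310, 56), (111, 244, 319, 75), (117, 239, 325, 86), (123, 235, 329, 94), (129, 231, 331, 100), (135, 231, 334, 103), (141, 230, 334, 104), (147, 230, 333, 103), (153, 228, 334, 106), (159, 226, 336, 110), (165, 226, 336, 110), (171, 225, 337, 112), (177, 225, 338, 113), (183, 224, 338, 114), (189,
```

servo_tool --plan '[{"tx": 0, "ty": -0.5, "tz": 0.2, "roll": 0, "gripper": 0}, {"tx": 0, "ty": -0.5, "tz": 0.2, "roll": 0, "gripper": 0}, {"tx": 0, "ty": -0.4, "tz": 0.2, "roll": 0, "gripper": 0}, {"tx": 0, "ty": 0, "tz": 0, "roll": 0, "gripper": 0}, {"tx": 0, "ty": 0, "tz": 0, "roll": 0, "gripper": 0}]'

```text
time_s: 9.6
eef_pos: [0.5431, 0.1857, 0.1281]
eef_rot: [[0.025, 1.0, -0.001], [1.0, -0.025, -0.001], [-0.001, -0.001, -1.0]]
force: [0.4, 0.6, 0.1]
gripper_width: 0.0547
gripper_force: 5.0
```

servo_tool --plan '[{"tx": 0, "ty": 0.6, "tz": 0, "roll": 0, "gripper": 0}, {"tx": 0, "ty": 0.5, "tz": 0, "roll": 0, "gripper": 0}, {"tx": 0, "ty": 0.4, "tz": 0, "roll": 0, "gripper": 0}, {"tx": 0, "ty": 0.2, "tz": 0, "roll": 0, "gripper": 0}, {"tx": 0, "ty": 0.1, "tz": 0, "roll": 0, "gripper": 0}]'

```text
time_s: 10.1
eef_pos: [0.543, 0.2054, 0.1283]
eef_rot: [[0.023, 1.0, -0.0], [1.0, -0.023, 0.0], [0.0, -0.0, -1.0]]
force: [-0.4, -0.6, -3.2]
gripper_width: 0.0548
gripper_force: 5.0
```

```bash
python3 -c "
from h import *
lip()"|cut -c1-330
```

```text
top 103 pos [0.543  0.2054 0.1283] F [-0.4 -0.6 -3.2]
[(103, 273, 286, 13), (109, 254, 308, 54), (115, 245, 318, 73), (121, 238, 323, 85), (127, 234, 329, 95), (133, 231, 331, 100), (139, 228, 333, 105), (145, 227, 335, 108), (151, 225, 337, 112), (157, 224, 338, 114), (163, 224, 339, 115), (169, 223, 339, 116), (175, 223, 339, 116), (181, 222, 340, 118), (187, 222, 340, 118), (193
```

servo_tool --plan '[{"tx": 0, "ty": 0.2, "tz": 0, "roll": 0, "gripper": 0}, {"tx": 0, "ty": 0.1, "tz": 0, "roll": 0, "gripper": 0}, {"tx": 0, "ty": 0, "tz": 0, "roll": 0, "gripper": 0}, {"tx": 0, "ty": 0, "tz": 0, "roll": 0, "gripper": 0}, {"tx": 0, "ty": 0, "tz": 0, "roll": 0, "gripper": 0}]'

```text
time_s: 10.65
eef_pos: [0.5433, 0.2077, 0.1286]
eef_rot: [[0.024, 1.0, 0.0], [1.0, -0.024, -0.0], [-0.0, 0.0, -1.0]]
force: [-0.1, 0.2, -3.5]
gripper_width: 0.0552
gripper_force: 5.0
```

```bash
python3 -c "
from h import *
lip()"|cut -c1-330
```

```text
top 104 pos [0.5433 0.2077 0.1286] F [-0.1  0.2 -3.5]
[(104, 271, 290, 19), (110, 253, 309, 56), (116, 245, 318, 73), (122, 238, 323, 85), (128, 234, 329, 95), (134, 230, 332, 102), (140, 228, 334, 106), (146, 227, 335, 108), (152, 224, 338, 114), (158, 224, 338, 114), (164, 223, 339, 116), (170, 223, 339, 116), (176, 223, 340, 117), (182, 222, 340, 118), (188, 222, 341, 119), (194
```

servo_tool --plan '[{"tx": 0, "ty": 0, "tz": -0.2, "roll": 0, "gripper": 0}, {"tx": 0, "ty": 0, "tz": -0.2, "roll": 0, "gripper": 0}, {"tx": 0, "ty": 0, "tz": -0.2, "roll": 0, "gripper": 0}, {"tx": 0, "ty": 0, "tz": 0, "roll": 0, "gripper": 0}, {"tx": 0, "ty": 0, "tz": 0, "roll": 0, "gripper": 0}]'

```text
time_s: 11.2
eef_pos: [0.5445, 0.21, 0.1246]
eef_rot: [[0.023, 1.0, 0.004], [1.0, -0.023, 0.003], [0.003, 0.004, -1.0]]
force: [-0.8, 1.5, 5.4]
gripper_width: 0.0551
gripper_force: 5.0
```

servo_tool --plan '[{"tx": 0, "ty": 0.1, "tz": 0, "roll": 0, "gripper": 0}, {"tx": 0, "ty": 0.1, "tz": 0, "roll": 0, "gripper": 0}, {"tx": 0, "ty": 0.1, "tz": 0, "roll": 0, "gripper": 0}, {"tx": 0, "ty": 0, "tz": 0, "roll": 0, "gripper": 0}, {"tx": 0, "ty": 0, "tz": 0, "roll": 0, "gripper": 0}]'

```text
time_s: 11.7
eef_pos: [0.5444, 0.2105, 0.1243]
eef_rot: [[0.025, 1.0, 0.002], [1.0, -0.025, -0.001], [-0.001, 0.003, -1.0]]
force: [-0.3, -2.3, 7.7]
gripper_width: 0.0547
gripper_force: 5.0
```

```bash
python3 -c "
from h import *
lip()"|cut -c1-330
```

```text
top 98 pos [0.5444 0.2105 0.1243] F [-0.3 -2.3  7.7]
[(98, 273, 288, 15), (104, 254, 309, 55), (110, 245, 320, 75), (116, 238, 325, 87), (122, 234, 331, 97), (128, 231, 334, 103), (134, 228, 336, 108), (140, 228, 338, 110), (146, 227, 338, 111), (152, 224, 339, 115), (158, 223, 339, 116), (164, 223, 340, 117), (170, 222, 340, 118), (176, 222, 341, 119), (182, 221, 341, 120), (188,
```

servo_tool --plan '[{"tx": 0, "ty": 0, "tz": 0.1, "roll": 0, "gripper": 0}, {"tx": 0, "ty": 0, "tz": 0.1, "roll": 0, "gripper": 0}, {"tx": 0, "ty": 0, "tz": 0, "roll": 0, "gripper": 1}, {"tx": 0, "ty": 0, "tz": 0, "roll": 0, "gripper": 1}, {"tx": 0, "ty": 0, "tz": 0, "roll": 0, "gripper": 1}]'

```text
time_s: 12.25
eef_pos: [0.5432, 0.2112, 0.1246]
eef_rot: [[0.024, 1.0, -0.0], [1.0, -0.024, 0.0], [0.0, -0.0, -1.0]]
force: [-0.7, 0.4, 0.9]
gripper_width: 0.0716
gripper_force: 0.0
```

servo_tool --plan '[{"tx": 0, "ty": 0, "tz": 0, "roll": 0, "gripper": 1}, {"tx": 0, "ty": 0, "tz": 0, "roll": 0, "gripper": 1}, {"tx": 0, "ty": 0, "tz": 0, "roll": 0, "gripper": 1}, {"tx": 0, "ty": 0, "tz": 0, "roll": 0, "gripper": 1}, {"tx": 0, "ty": 0, "tz": 0, "roll": 0, "gripper": 1}]'

```text
time_s: 12.75
eef_pos: [0.5433, 0.2108, 0.1246]
eef_rot: [[0.024, 1.0, 0.0], [1.0, -0.024, 0.0], [0.0, 0.0, -1.0]]
force: [0.6, 0.7, 0.2]
gripper_width: 0.0868
gripper_force: 0.0
```

```bash
python3 -c "
from h import *
lip()"|cut -c1-330
```

```text
top 100 pos [0.5433 0.2108 0.1246] F [0.6 0.7 0.2]
[(100, 273, 291, 18), (106, 254, 310, 56), (112, 245, 320, 75), (118, 238, 326, 88), (124, 235, 331, 96), (130, 231, 334, 103), (136, 228, 336, 108), (142, 228, 338, 110), (148, 227, 338, 111), (154, 225, 340, 115), (160, 224, 340, 116), (166, 224, 341, 117), (172, 223, 341, 118), (178, 223, 341, 118), (184, 222, 342, 120), (190
```

The vase leans on its own. I'll back off toward -y under the light bar, part-close the fingers and go down behind the foot.

servo_tool --plan '[{"tx": 0, "ty": -3, "tz": 0, "roll": 0, "gripper": 1}, {"tx": 0, "ty": -4, "tz": 0, "roll": 0, "gripper": 1}, {"tx": 0, "ty": -4, "tz": 0, "roll": 0, "gripper": 1}, {"tx": 0, "ty": -1.5, "tz": 0, "roll": 0, "gripper": 0.3}, {"tx": 0, "ty": 0, "tz": 0, "roll": 0, "gripper": 0.3}]'

```text
time_s: 13.3
eef_pos: [0.5436, 0.0829, 0.1244]
eef_rot: [[0.029, 1.0, -0.0], [1.0, -0.029, -0.001], [-0.001, -0.0, -1.0]]
force: [0.5, 0.6, -0.9]
gripper_width: 0.0776
gripper_force: 0.0
```

servo_tool --plan '[{"tx": 0, "ty": 0, "tz": -3, "roll": 0, "gripper": 0.3}, {"tx": 0, "ty": 0, "tz": -3, "roll": 0, "gripper": 0.3}, {"tx": 0, "ty": 0, "tz": -3, "roll": 0, "gripper": 0.3}, {"tx": 0, "ty": 0, "tz": -0.8, "roll": 0, "gripper": 0.3}, {"tx": 0, "ty": 0, "tz": 0, "roll": 0, "gripper": 0.3}]'

```text
time_s: 13.8
eef_pos: [0.5425, 0.0877, 0.0258]
eef_rot: [[0.022, 1.0, -0.002], [1.0, -0.022, 0.001], [0.001, -0.002, -1.0]]
force: [0.0, -0.0, -0.4]
gripper_width: 0.0394
gripper_force: 0.0
```

```bash
python3 -c "
from h import *
lip()"|cut -c1-330
```

```text
top 40 pos [0.5425 0.0877 0.0258] F [ 0.  -0.  -0.4]
[(40, 174, 375, 201), (46, 176, 373, 197), (52, 178, 371, 193), (58, 180, 369, 189), (64, 182, 368, 186), (70, 184, 366, 182), (76, 186, 364, 178), (82, 188, 362, 174), (88, 190, 361, 171), (94, 192, 359, 167), (100, 194, 357, 163), (106, 196, 355, 159), (112, 198, 354, 156), (118, 200, 352, 152), (124, 202, 350, 148), (130, 204
```

servo_tool --plan '[{"tx": 0, "ty": 1, "tz": 0, "roll": 0, "gripper": 0.3}, {"tx": 0, "ty": 1, "tz": 0, "roll": 0, "gripper": 0.3}, {"tx": 0, "ty": 0.6, "tz": 0, "roll": 0, "gripper": 0.3}, {"tx": 0, "ty": 0.6, "tz": 0, "roll": 0, "gripper": 0.3}, {"tx": 0, "ty": 0.6, "tz": 0, "roll": 0, "gripper": 0.3}]'

```text
time_s: 14.35
eef_pos: [0.5435, 0.1245, 0.0269]
eef_rot: [[0.024, 1.0, 0.001], [1.0, -0.024, 0.0], [0.0, 0.001, -1.0]]
force: [0.0, 0.9, 1.0]
gripper_width: 0.0262
gripper_force: 0.0
```

servo_tool --plan '[{"tx": 0, "ty": 0.6, "tz": 0.2, "roll": 0, "gripper": 0.3}, {"tx": 0, "ty": 0.6, "tz": 0.2, "roll": 0, "gripper": 0.3}, {"tx": 0, "ty": 0.6, "tz": 0.2, "roll": 0, "gripper": 0.3}, {"tx": 0, "ty": 0.6, "tz": 0.2, "roll": 0, "gripper": 0.3}, {"tx": 0, "ty": 0, "tz": 0.2, "roll": 0, "gripper": 0.3}]'

```text
time_s: 14.85
eef_pos: [0.5436, 0.1497, 0.0371]
eef_rot: [[0.023, 1.0, 0.001], [1.0, -0.023, 0.002], [0.002, 0.001, -1.0]]
force: [-0.3, -1.3, -1.2]
gripper_width: 0.0266
gripper_force: 0.1
```

```bash
python3 -c "
from h import *
c=cam('top');print(status.observe()['eef_pos'])
save('wrist','pics/w7.png');save('scene','pics/s7.png');save('top','pics/t7.png')
lip('pics/w7.png')
"|cut -c1-400
```

```text
[0.5435884  0.14973825 0.03713721]
top 40 pos [0.5438 0.1494 0.0372] F [ 0.9 -0.2  0.4]
[(40, 150, 419, 269), (46, 150, 419, 269), (52, 150, 419, 269), (58, 150, 419, 269), (64, 150, 419, 269), (70, 150, 419, 269), (76, 150, 419, 269), (82, 150, 419, 269), (88, 150, 419, 269), (94, 150, 419, 269), (100, 150, 419, 269), (106, 150, 419, 269), (112, 150, 419, 269), (118, 150, 419, 269), (124, 150, 419, 269), (130, 150, 419, 269), (136, 150, 417, 267), (142, 150, 412, 262), (148, 150, 40
```

servo_tool --plan '[{"tx": 0, "ty": 0.4, "tz": 0.1, "roll": 0, "gripper": 0.3}, {"tx": 0, "ty": 0.4, "tz": 0, "roll": 0, "gripper": 0.3}, {"tx": 0, "ty": 0.3, "tz": 0, "roll": 0, "gripper": 0.3}, {"tx": 0, "ty": 0, "tz": 0, "roll": 0, "gripper": 0.3}, {"tx": 0, "ty": 0, "tz": 0, "roll": 0, "gripper": 0.3}]'

```text
time_s: 15.5
eef_pos: [0.5432, 0.1591, 0.0375]
eef_rot: [[0.024, 1.0, -0.0], [1.0, -0.024, 0.0], [0.0, -0.0, -1.0]]
force: [-0.2, -2.5, -1.3]
gripper_width: 0.0262
gripper_force: 0.9
```

servo_tool --plan '[{"tx": 0, "ty": -2, "tz": 0, "roll": 0, "gripper": 0.3}, {"tx": 0, "ty": -2, "tz": 2, "roll": 0, "gripper": 0.3}, {"tx": 0, "ty": 0, "tz": 3, "roll": 0, "gripper": 0.3}, {"tx": 0, "ty": 0, "tz": 4, "roll": 0, "gripper": 0.3}, {"tx": 0, "ty": 0, "tz": 0, "roll": 0, "gripper": 0.3}]'

```text
time_s: 16.0
eef_pos: [0.5472, 0.1218, 0.1331]
eef_rot: [[0.023, 1.0, 0.012], [1.0, -0.024, 0.005], [0.005, 0.012, -1.0]]
force: [1.0, 1.7, 0.7]
gripper_width: 0.0265
gripper_force: 0.0
```

```bash
python3 -c "
from h import *
c=cam('wrist');np.set_printoptions(precision=1,suppress=True)
for th in (.2,.3,.35,.4,.45,.5,.55):
  S,C=np.sin(th),np.cos(th);e=.291-(.192*S-.0085*C)
  P=lambda a,l:proj(c,[.5437,e+a*S+(l-.0275)*C,a*C-(l-.0275)*S])
  print(th,P(.192,.019),P(.15,-.0275),P(0,-.0275))
save('wrist','pics/w8.png')
lip('pics/w8.png')
"|cut -c1-900
```

```text
0.2 [ 253.2 -303.8] [264.5 -13.8] [272.4 105.2]
0.3 [ 254.1 -286.7] [264.6  -6.4] [273.  128.3]
0.35 [ 254.7 -275.8] [264.7  -2.7] [273.3 139.5]
0.4 [ 255.4 -263.7] [264.8   0.9] [273.5 150.4]
0.45 [ 256.1 -250.6] [264.9   4.5] [273.8 160.9]
0.5 [ 256.9 -236.7] [265.1   8. ] [274.  171.1]
0.55 [ 257.7 -222.5] [265.3  11.2] [274.3 180.8]
top 40 pos [0.5 0.1 0.1] F [0.1 0.3 0.2]
[(40, 197, 332, 135), (46, 199, 330, 131), (52, 201, 329, 128), (58, 203, 328, 125), (64, 205, 326, 121), (70, 207, 325, 118), (76, 209, 324, 115), (82, 211, 322, 111), (88, 213, 321, 108), (94, 215, 320, 105), (100, 217, 318, 101), (106, 219, 317, 98), (112, 221, 316, 95), (118, 223, 314, 91), (124, 225, 313, 88), (130, 226, 312, 86), (136, 228, 310, 82), (142, 231, 309, 78), (148, 232, 308, 76), (154, 234, 306, 72), (160, 236, 305, 69)]
```

View pics/w8.png

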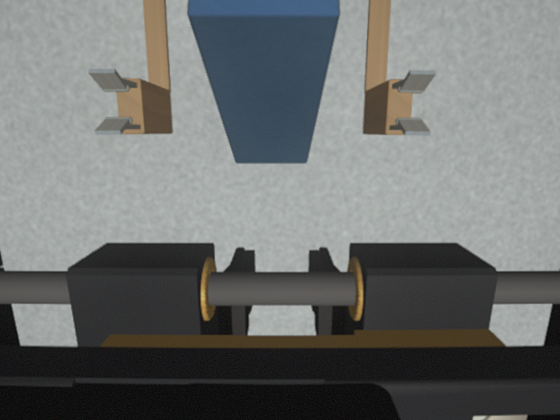

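The tenth picture shows the vase straight between the posts, with its foot corner at row 162, which puts the tilt at about 0.45. From here I measure with image code only. I'll push high on the body now.

servo_tool --plan '[{"tx": 0, "ty": 2, "tz": 0, "roll": 0, "gripper": 0.3}, {"tx": 0, "ty": 3, "tz": 0, "roll": 0, "gripper": 0.3}, {"tx": 0, "ty": 2, "tz": 0, "roll": 0, "gripper": 0.3}, {"tx": 0, "ty": 0.5, "tz": 0, "roll": 0, "gripper": 0.3}, {"tx": 0, "ty": 0, "tz": 0, "roll": 0, "gripper": 0.3}]'

```text
time_s: 16.55
eef_pos: [0.5427, 0.1948, 0.1268]
eef_rot: [[0.022, 1.0, -0.001], [1.0, -0.022, 0.0], [0.0, -0.001, -1.0]]
force: [0.4, 0.3, -0.1]
gripper_width: 0.0259
gripper_force: 0.0
```

servo_tool --plan '[{"tx": 0, "ty": 0.2, "tz": 0, "roll": 0, "gripper": 0.3}, {"tx": 0, "ty": 0.2, "tz": 0, "roll": 0, "gripper": 0.3}, {"tx": 0, "ty": 0.2, "tz": 0, "roll": 0, "gripper": 0.3}, {"tx": 0, "ty": 0.2, "tz": 0, "roll": 0, "gripper": 0.3}, {"tx": 0, "ty": 0, "tz": 0, "roll": 0, "gripper": 0.3}]'

```text
time_s: 17.05
eef_pos: [0.5434, 0.202, 0.1277]
eef_rot: [[0.024, 1.0, 0.0], [1.0, -0.024, 0.0], [0.0, 0.0, -1.0]]
force: [0.1, -0.2, 0.7]
gripper_width: 0.0264
gripper_force: 0.0
```

servo_tool --plan '[{"tx": 0, "ty": 0.25, "tz": 0, "roll": 0, "gripper": 0.3}, {"tx": 0, "ty": 0.25, "tz": 0, "roll": 0, "gripper": 0.3}, {"tx": 0, "ty": 0.25, "tz": 0, "roll": 0, "gripper": 0.3}, {"tx": 0, "ty": 0.25, "tz": 0, "roll": 0, "gripper": 0.3}, {"tx": 0, "ty": 0, "tz": 0, "roll": 0, "gripper": 0.3}]'

```text
time_s: 17.55
eef_pos: [0.5436, 0.2039, 0.1271]
eef_rot: [[0.028, 1.0, -0.003], [1.0, -0.028, -0.013], [-0.013, -0.002, -1.0]]
force: [-2.0, -14.7, 6.4]
gripper_width: 0.0263
gripper_force: 7.9
```

```bash
cat >> h.py <<'E'
def top(f):
    i=cv2.imread(f).astype(int)
    m=((i[:,:,0]>i[:,:,2]*1.3+8)).astype(np.uint8); m[:100]=0
    n,l,s,c=cv2.connectedComponentsWithStats(m)
    for k in range(1,n):
        if s[k][4]>60: print('comp',s[k],np.round(c[k],1))
E
python3 -c "
from h import *
s=status.observe();print(s['eef_pos'],s['force'])
for n in('top','scene'):
  save(n,f'pics/{n}9.png');print(n);top(f'pics/{n}9.png')
"
```

```text
[0.54360228 0.20388843 0.12714668] [ -1.96235477 -14.6534623    6.37217493]
top
comp [298 216  51  18 643] [320.6 224.4]
comp [ 133  280   40  103 2857] [151.3 326.5]
scene
comp [265 163  38  37 643] [284.9 181.1]
comp [ 419  206   74   74 2315] [454.9 241.5]
```

Pushing that high jams the lip, so I'll go back low, push with the fingers first and then let the gripper body follow.

servo_tool --plan '[{"tx": 0, "ty": -2, "tz": 0, "roll": 0, "gripper": 0.3}, {"tx": 0, "ty": -3, "tz": 0, "roll": 0, "gripper": 0.3}, {"tx": 0, "ty": -3, "tz": -2, "roll": 0, "gripper": 0.3}, {"tx": 0, "ty": 0, "tz": -3, "roll": 0, "gripper": 0.3}, {"tx": 0, "ty": 0, "tz": -3.5, "roll": 0, "gripper": 0.3}]'

```text
time_s: 18.15
eef_pos: [0.5448, 0.1309, 0.0427]
eef_rot: [[0.027, 1.0, 0.004], [1.0, -0.027, 0.001], [0.001, 0.004, -1.0]]
force: [0.5, 0.2, -0.5]
gripper_width: 0.0263
gripper_force: 0.0
```

```bash
cat >> h.py <<'E'
def corner(f=None,show=False):
    s=status.observe(); c=cam('wrist'); i=(imaging.grab_frame('wrist') if f is None else cv2.imread(f)[:,:,::-1]).astype(int)
    m=(i[:,:,2]>i[:,:,0]*1.3+8); p=s['eef_pos']
    r=[(v,np.where(m[v,150:420])[0]+150) for v in range(20,235)]
    r=[(v,x.min(),x.max(),len(x)) for v,x in r if len(x)>30]
    v=r[-1][0]; print('pos',np.round(p,4),'F',np.round(s['force'],1),'last row',r[-1],'first',r[0])
    best=[]
    for th in np.arange(0,1.0,.02):
        S,C=np.sin(th),np.cos(th);e=.291-(.192*S-.0085*C) if th>.045 else .291
        best.append((abs(proj(c,[.5437,e-.055*C,.055*S])[1]-v),round(float(th),2)))
    print('theta if lip on board',min(best)); print('base back y if z=0',onz(c,r[-1][1],v,0),onz(c,r[-1][2],v,0))
E
python3 -c "
from h import *
corner('pics/w8.png')
corner()"
```

```text
pos [0.5448 0.1309 0.0427] F [ 0.5  0.2 -0.5] last row (161, np.int64(237), np.int64(305), 69) first (20, np.int64(191), np.int64(336), 146)
theta if lip on board (np.float64(2.974645452133643), 0.36)
base back y if z=0 [0.52067675 0.18039648 0.        ] [0.55981208 0.17933252 0.        ]
pos [0.5448 0.1309 0.0427] F [ 0.5  0.2 -0.5] last row (193, np.int64(223), np.int64(321), 97) first (20, np.int64(150), np.int64(402), 253)
theta if lip on board (np.float64(2.412771908533898), 0.46)
base back y if z=0 [0.51139301 0.16198453 0.        ] [0.56902734 0.16040948 0.        ]
```

servo_tool --plan '[{"tx": 0, "ty": 1, "tz": 0, "roll": 0, "gripper": 0.3}, {"tx": 0, "ty": 1, "tz": 0, "roll": 0, "gripper": 0.3}, {"tx": 0, "ty": 0.5, "tz": 0, "roll": 0, "gripper": 0.3}, {"tx": 0, "ty": 0.5, "tz": 0, "roll": 0, "gripper": 0.3}, {"tx": 0, "ty": 0.4, "tz": 0, "roll": 0, "gripper": 0.3}]'

```text
time_s: 18.7
eef_pos: [0.544, 0.1646, 0.0436]
eef_rot: [[0.024, 1.0, 0.001], [1.0, -0.024, -0.003], [-0.003, 0.001, -1.0]]
force: [0.0, -5.2, 3.9]
gripper_width: 0.0264
gripper_force: 3.2
```

servo_tool --plan '[{"tx": 0, "ty": 0.4, "tz": 0, "roll": 0, "gripper": 0.3}, {"tx": 0, "ty": 0.4, "tz": 0, "roll": 0, "gripper": 0.3}, {"tx": 0, "ty": 0.3, "tz": 0, "roll": 0, "gripper": 0.3}, {"tx": 0, "ty": 0, "tz": 0, "roll": 0, "gripper": 0.3}, {"tx": 0, "ty": 0, "tz": 0, "roll": 0, "gripper": 0.3}]'

```text
time_s: 19.2
eef_pos: [0.5432, 0.1773, 0.0426]
eef_rot: [[0.024, 1.0, 0.0], [1.0, -0.024, 0.001], [0.001, 0.0, -1.0]]
force: [-1.2, -1.7, -0.8]
gripper_width: 0.0262
gripper_force: 0.6
```

```bash
python3 -c "
from h import *
corner()"
```

```text
pos [0.5432 0.1773 0.0426] F [-1.2 -1.7 -0.8] last row (234, np.int64(150), np.int64(419), 270) first (20, np.int64(150), np.int64(419), 270)
theta if lip on board (np.float64(1.7608616782210902), 0.32)
base back y if z=0 [4.63579563e-01 1.84162329e-01 2.77555756e-17] [0.62698472 0.18032805 0.        ]
```

servo_tool --plan '[{"tx": 0, "ty": 0.3, "tz": 0, "roll": 0, "gripper": 0.3}, {"tx": 0, "ty": 0.3, "tz": 0, "roll": 0, "gripper": 0.3}, {"tx": 0, "ty": 0.3, "tz": 0, "roll": 0, "gripper": 0.3}, {"tx": 0, "ty": 0.3, "tz": 0, "roll": 0, "gripper": 0.3}, {"tx": 0, "ty": 0, "tz": 0, "roll": 0, "gripper": 0.3}]'

```text
time_s: 19.75
eef_pos: [0.5429, 0.1777, 0.0426]
eef_rot: [[0.029, 1.0, -0.005], [0.999, -0.029, -0.017], [-0.017, -0.004, -1.0]]
force: [-6.3, -25.4, 14.9]
gripper_width: 0.0262
gripper_force: 14.2
```

servo_tool --plan '[{"tx": 0, "ty": 0.2, "tz": 0, "roll": 0, "gripper": 0.3}, {"tx": 0, "ty": 0.2, "tz": 0, "roll": 0, "gripper": 0.3}, {"tx": 0, "ty": 0, "tz": 0, "roll": 0, "gripper": 0.3}, {"tx": 0, "ty": 0, "tz": 0, "roll": 0, "gripper": 0.3}, {"tx": 0, "ty": 0, "tz": 0, "roll": 0, "gripper": 0.3}]'

```text
time_s: 20.25
eef_pos: [0.5427, 0.1775, 0.0426]
eef_rot: [[0.031, 0.999, -0.006], [0.999, -0.031, -0.022], [-0.023, -0.006, -1.0]]
force: [-7.6, -33.1, 21.0]
gripper_width: 0.026
gripper_force: 19.2
```

servo_tool --plan '[{"tx": 0, "ty": -1, "tz": 0, "roll": 0, "gripper": 0.3}, {"tx": 0, "ty": -1, "tz": 0, "roll": 0, "gripper": 0.3}, {"tx": 0, "ty": 0, "tz": 0, "roll": 0, "gripper": 0.3}, {"tx": 0, "ty": 0, "tz": 0, "roll": 0, "gripper": 0.3}, {"tx": 0, "ty": 0, "tz": 0, "roll": 0, "gripper": 0.3}]'

```text
time_s: 20.75
eef_pos: [0.5432, 0.1746, 0.0427]
eef_rot: [[0.022, 1.0, 0.0], [1.0, -0.022, 0.002], [0.002, 0.0, -1.0]]
force: [-0.6, 0.8, 0.8]
gripper_width: 0.026
gripper_force: 0.0
```

```bash
python3 -c "
from h import *
corner()
s=status.observe();c=cam('scene')
save('scene','pics/s10.png');i=cv2.imread('pics/s10.png').astype(int);m=(i[:,:,0]>i[:,:,2]*1.3+8)
# blue pixels near vase in scene view
for th in (.3,.38,.45):
  S,C=np.sin(th),np.cos(th);e=.291-(.192*S-.0085*C)
  print(th,[proj(c,[.5437+x,e+a*S+(l-.0275)*C,a*C-(l-.0275)*S]).round(0) for a,l,x in((.192,.019,0),(.15,-.0275,.0275),(0,-.0275,.0275),(.15,.0275,-.0275))])
ys,xs=np.where(m); k=(xs>240)&(xs<420)&(ys>190)&(ys<330)&~((xs>415)); print(k.sum(), xs[k].min() if k.any() else 0,xs[k].max() if k.any() else 0,ys[k].min() if k.any() else 0,ys[k].max() if k.any() else 0)
"
```

```text
pos [0.5432 0.1746 0.0427] F [-0.6  0.8  0.8] last row (234, np.int64(150), np.int64(419), 270) first (20, np.int64(150), np.int64(419), 270)
theta if lip on board (np.float64(2.9143246779971435), 0.32)
base back y if z=0 [0.46356966 0.18136665 0.        ] [0.62704717 0.1777709  0.        ]
0.3 [array([360., 288.]), array([335., 281.]), array([321., 289.]), array([365., 287.])]
0.38 [array([359., 289.]), array([335., 280.]), array([319., 285.]), array([364., 287.])]
0.45 [array([359., 289.]), array([335., 280.]), array([316., 282.]), array([363., 287.])]
111 284 302 191 200
```

servo_tool --plan '[{"tx": 0, "ty": 0.3, "tz": 0.1, "roll": 0, "gripper": 0.3}, {"tx": 0, "ty": 0.3, "tz": 0.4, "roll": 0, "gripper": 0.3}, {"tx": 0, "ty": 0.2, "tz": 0.4, "roll": 0, "gripper": 0.3}, {"tx": 0, "ty": 0.2, "tz": 0.4, "roll": 0, "gripper": 0.3}, {"tx": 0, "ty": 0.2, "tz": 0.4, "roll": 0, "gripper": 0.3}]'

```text
time_s: 21.35
eef_pos: [0.5433, 0.1841, 0.0598]
eef_rot: [[0.024, 1.0, -0.0], [1.0, -0.024, -0.001], [-0.001, -0.0, -1.0]]
force: [0.4, -3.5, -0.7]
gripper_width: 0.0259
gripper_force: 1.3
```

servo_tool --plan '[{"tx": 0, "ty": 0.3, "tz": 0.3, "roll": 0, "gripper": 0.3}, {"tx": 0, "ty": 0.3, "tz": 0.3, "roll": 0, "gripper": 0.3}, {"tx": 0, "ty": 0.3, "tz": 0.3, "roll": 0, "gripper": 0.3}, {"tx": 0, "ty": 0.2, "tz": 0.3, "roll": 0, "gripper": 0.3}, {"tx": 0, "ty": 0, "tz": 0.1, "roll": 0, "gripper": 0.3}]'

```text
time_s: 21.85
eef_pos: [0.5422, 0.1881, 0.0706]
eef_rot: [[0.029, 1.0, -0.006], [1.0, -0.029, -0.011], [-0.011, -0.005, -1.0]]
force: [-0.2, -13.1, -5.2]
gripper_width: 0.0263
gripper_force: 5.5
```

The high contact just pins the vase. A better tool is the bar itself: held by its block with the rod pointing at the board, its end reaches 100 mm ahead and can push the foot in low. I'll retreat, check the vase and fetch the bar.

servo_tool --plan '[{"tx": 0, "ty": -1.5, "tz": 0, "roll": 0, "gripper": 0.3}, {"tx": 0, "ty": -2, "tz": 0, "roll": 0, "gripper": 0.3}, {"tx": 0, "ty": -3, "tz": 0, "roll": 0, "gripper": 0.3}, {"tx": 0, "ty": -2, "tz": 3, "roll": 0, "gripper": 0.5}, {"tx": 0, "ty": 0, "tz": 0, "roll": 0, "gripper": 1}]'

```text
time_s: 22.35
eef_pos: [0.5462, 0.1086, 0.1057]
eef_rot: [[0.029, 1.0, 0.007], [1.0, -0.029, 0.001], [0.001, 0.007, -1.0]]
force: [0.6, 0.5, 0.6]
gripper_width: 0.0351
gripper_force: 0.0
```

servo_tool --plan '[{"tx": 0, "ty": 0, "tz": 2, "roll": 0, "gripper": 1}, {"tx": 0, "ty": 0, "tz": 2, "roll": 0, "gripper": 1}, {"tx": 0, "ty": 0, "tz": 0, "roll": 0, "gripper": 1}, {"tx": 0, "ty": 0, "tz": 0, "roll": 0, "gripper": 1}, {"tx": 0, "ty": 0, "tz": 0, "roll": 0, "gripper": 1}]'

```text
time_s: 22.85
eef_pos: [0.5427, 0.1112, 0.1417]
eef_rot: [[0.023, 1.0, -0.001], [1.0, -0.023, 0.0], [0.0, -0.001, -1.0]]
force: [0.5, -0.3, -0.5]
gripper_width: 0.0741
gripper_force: 0.0
```

```bash
python3 -c "
from h import *
save('wrist','pics/w11.png')
corner('pics/w11.png');lip('pics/w11.png')
c=cam('wrist')
for th in (0,.1,.2,.3,.38,.45):
  S,C=np.sin(th),np.cos(th);e=.291-(.192*S-.0085*C)
  print(th,[proj(c,[.5437+x,e+a*S+(l-.0275)*C,a*C-(l-.0275)*S]).round(0) for a,l,x in((0,-.0275,.0275),(0,-.0275,-.0275),(.15,-.0275,.0275),(.15,-.0275,-.0275))])
"; grep -n . /dev/null
```

```text
pos [0.5426 0.111  0.1415] F [-0.6  0.1 -0.3] last row (89, np.int64(247), np.int64(312), 33) first (20, np.int64(204), np.int64(340), 125)
theta if lip on board (np.float64(1.698473796277412), 0.2)
base back y if z=0 [0.51664249 0.2103894  0.        ] [0.56965941 0.20914955 0.        ]
top 40 pos [0.5426 0.111  0.1415] F [-0.6  0.1 -0.3]
[(40, 205, 340, 135), (46, 205, 340, 135), (52, 205, 339, 134), (58, 205, 339, 134), (64, 205, 339, 134), (70, 205, 339, 134), (76, 205, 339, 134), (82, 209, 336, 127), (88, 228, 318, 90), (94, 250, 311, 61)]
0 [array([314.,  42.]), array([245.,  44.]), array([348., -51.]), array([205., -47.])]
0.1 [array([314.,  66.]), array([245.,  68.]), array([350., -46.]), array([203., -42.])]
0.2 [array([315.,  90.]), array([245.,  92.]), array([351., -39.]), array([201., -35.])]
0.3 [array([316., 113.]), array([246., 114.]), array([352., -32.]), array([201., -28.])]
0.38 [array([316., 130.]), array([246., 132.]), array([352., -27.]), array([201., -23.])]
0.45 [array([317., 144.]), array([246., 146.]), array([352., -22.]), array([202., -18.])]
```

```bash
python3 -c "
from h import *
np.set_printoptions(precision=4,suppress=True)
c=cam('wrist');i=cv2.imread('pics/w11.png').astype(int)
m=(i[:,:,0]>i[:,:,2]*1.3+8)
for v in list(range(0,72,12))+list(range(72,104,2)):
  x=np.where(m[v,150:420])[0]+150
  if len(x): print(v,x.min(),x.max(),len(x),i[v,280],end=' | ')
for q in [(205,79),(340,79)]: print(onz(c,*q,.15))
for q in [(247,95),(313,95)]: print(onz(c,*q,0))
"
```

```text
0 204 341 133 [108  80  58] | 12 204 340 125 [65 54 39] | 24 204 340 127 [54 44 33] | 36 205 340 133 [55 44 34] | 48 205 339 135 [94 72 52] | 60 205 339 135 [113  82  57] | 72 205 339 135 [115  85  62] | 74 205 339 135 [115  85  61] | 76 205 339 135 [116  87  62] | 78 206 339 134 [110  84  57] | 80 207 338 132 [106  85  60] | 82 209 336 128 [78 64 48] | 84 230 322 42 [59 48 38] | 86 241 327 47 [60 50 39] | 88 228 318 37 [62 51 42] | 90 249 311 30 [60 51 39] | 92 250 308 27 [61 51 40] | 94 250 311 16 [61 49 42] | 96 248 310 18 [61 51 41] | 98 240 307 7 [59 51 41] | 100 246 296 6 [59 51 39] | 102 237 288 4 [60 52 41] | [0.5133 0.1983 0.15  ]
[0.5687 0.197  0.15  ]
[0.5164 0.2057 0.    ]
[0.5705 0.2045 0.    ]
```

```bash
python3 -c "
from h import *
np.set_printoptions(precision=4,suppress=True)
c=cam('wrist');i=cv2.imread('pics/w11.png').astype(int)
for u in (255,280,300): print(u,[(v,int(i[v,u].sum())) for v in range(76,130,3)])
for y in (.19,.198,.205): print(y,proj(c,[.5437,y,0]),proj(c,[.5437,y,.15]))
print([ (u,int(i[88,u].sum())) for u in range(190,360,6)])
"
```

```text
255 [(76, 255), (79, 255), (82, 179), (85, 144), (88, 155), (91, 150), (94, 152), (97, 155), (100, 158), (103, 149), (106, 158), (109, 151), (112, 158), (115, 151), (118, 155), (121, 161), (124, 168), (127, 328)]
280 [(76, 265), (79, 255), (82, 190), (85, 149), (88, 155), (91, 152), (94, 152), (97, 146), (100, 149), (103, 153), (106, 151), (109, 154), (112, 155), (115, 151), (118, 154), (121, 160), (124, 154), (127, 323)]
300 [(76, 267), (79, 257), (82, 196), (85, 151), (88, 152), (91, 149), (94, 156), (97, 157), (100, 153), (103, 149), (106, 150), (109, 157), (112, 147), (115, 154), (118, 153), (121, 160), (124, 165), (127, 287)]
0.19 [280.7367 114.0338] [279.4969  98.181 ]
0.198 [280.5082 103.9684] [279.0236  77.8178]
0.205 [280.306   95.0651] [278.6005  59.6238]
[(190, 437), (196, 442), (202, 435), (208, 435), (214, 152), (220, 154), (226, 161), (232, 152), (238, 155), (244, 155), (250, 152), (256, 155), (262, 153), (268, 153), (274, 147), (280, 155), (286, 152), (292, 151), (298, 139), (304, 157), (310, 156), (316, 157), (322, 157), (328, 168), (334, 261), (340, 430), (346, 431), (352, 436), (358, 452)]
```

```bash
python3 -c "
from h import *
from scipy.optimize import least_squares
c=cam('wrist')
P=lambda t,e,a,l:proj(c,[.5437,e+a*np.sin(t)+(l-.0275)*np.cos(t),a*np.cos(t)-(l-.0275)*np.sin(t)])[1]
r=least_squares(lambda x:[P(x[0],x[1],.15,-.0275)-81.5,P(x[0],x[1],0,-.0275)-126],[.2,.23]);t,e=r.x
print(t,e,r.cost,'lip front y',e+.192*np.sin(t)-.0085*np.cos(t))
i=cv2.imread('pics/w11.png').astype(int)
print([(v,int(i[v,280].sum())) for v in range(0,84,4)])
print([proj(c,[.5437,e+.192*np.sin(t)+(l-.0275)*np.cos(t),.192*np.cos(t)-(l-.0275)*np.sin(t)]) for l in (-.019,.019)])
"
```

```text
0.10445587364061713 0.23500525194544947 1.6155871338926322e-27 lip front y 0.246570658227329
[(0, 246), (4, 246), (8, 245), (12, 158), (16, 138), (20, 128), (24, 131), (28, 134), (32, 136), (36, 133), (40, 129), (44, 145), (48, 218), (52, 257), (56, 259), (60, 252), (64, 262), (68, 261), (72, 262), (76, 265), (80, 251)]
[array([276.73215633,  13.40843152]), array([ 273.35629991, -133.24261127])]
```

```bash
python3 -c "
from h import *
i=cv2.imread('pics/w11.png').astype(int)
for v in (90,98,104,108,112,118,122,124): print(v,i[v,250:310].mean(0).round(1), [int(u) for u in np.where(i[v,190:360].sum(1)<220)[0][[0,-1]]+190])
"
```

```text
90 [60.2 50.7 40.1] [214, 332]
98 [60.2 51.2 41.3] [221, 327]
104 [60.  51.1 41.8] [226, 323]
108 [59.2 50.9 42. ] [230, 320]
112 [60.1 52.  43.3] [233, 318]
118 [60.4 52.6 43.9] [238, 314]
122 [61.  53.5 45. ] [241, 311]
124 [60.9 53.1 44.5] [243, 310]
```

servo_tool --plan '[{"tx": 0, "ty": 0, "tz": 0, "roll": 0, "gripper": 1}, {"tx": 0, "ty": 0, "tz": 0, "roll": 0, "gripper": 1}, {"tx": 0, "ty": 0, "tz": 0, "roll": 0, "gripper": 1}, {"tx": 0, "ty": 0, "tz": 0, "roll": 0, "gripper": 1}, {"tx": 0, "ty": 0, "tz": 0, "roll": 0, "gripper": 1}]'

```text
time_s: 23.4
eef_pos: [0.5433, 0.1108, 0.1425]
eef_rot: [[0.024, 1.0, -0.0], [1.0, -0.024, 0.0], [0.0, -0.0, -1.0]]
force: [-0.6, 0.1, -0.6]
gripper_width: 0.0868
gripper_force: 0.0
```

```bash
cat >> h.py <<'E'
from scipy.optimize import least_squares
def vfit(f='pics/tmp.png',x0=.5437):
    save('wrist',f); c=cam('wrist'); i=cv2.imread(f).astype(int).sum(2); col=i[:,270:290].mean(1)
    # dark rear face run: top edge bright->dark, bottom dark->table
    d=np.where(col<185)[0]; runs=np.split(d,np.where(np.diff(d)>1)[0]+1); print('dark runs',[(r[0],r[-1]) for r in runs if len(r)>3])
    return c
def vsolve(c,rt,rb,x0=.5437):
    P=lambda t,e,a,l:proj(c,[x0,e+a*np.sin(t)+(l-.0275)*np.cos(t),a*np.cos(t)-(l-.0275)*np.sin(t)])[1]
    r=least_squares(lambda x:[P(x[0],x[1],.15,-.0275)-rt,P(x[0],x[1],0,-.0275)-rb],[.1,.23]);t,e=r.x
    print('theta',t,'edge y',e,'lip front',e+.192*np.sin(t)-.0085*np.cos(t),r.cost)
E
python3 -c "
from h import *
c=vfit(); i=cv2.imread('pics/tmp.png').astype(int); print(status.observe()['eef_pos'],[(v,int(i[v,280].sum())) for v in list(range(60,130,3))])"
```

```text
dark runs [(np.int64(8), np.int64(84)), (np.int64(273), np.int64(280)), (np.int64(336), np.int64(419))]
[0.54334867 0.11085008 0.1425795 ] [(60, 88), (63, 91), (66, 92), (69, 91), (72, 97), (75, 88), (78, 93), (81, 90), (84, 206), (87, 245), (90, 245), (93, 243), (96, 242), (99, 256), (102, 245), (105, 249), (108, 246), (111, 172), (114, 258), (117, 256), (120, 260), (123, 264), (126, 261), (129, 257)]
```

```bash
cat >> h.py <<'E'
def asc(f,y0,y1,x0,x1,st):
    i=cv2.blur(cv2.imread(f),(3,3)).astype(int)
    for v in range(y0,y1,st):
        l=''
        for u in range(x0,x1,st):
            b,g,r=i[v,u]; s=b+g+r
            l+=('B' if s>200 else 'b') if b>r*1.2+5 else ('w' if r>b*1.3+8 else ('k' if s<110 else ('.' if s>330 else ':')))
        print(l)
E
python3 -c "
from h import *
asc('pics/tmp.png',0,340,100,460,7)
save('top','pics/t12.png'); print(); asc('pics/t12.png',100,300,100,350,4)"
```

```text
........www....BBBBBBBBBBBBBBBBBBBB....:ww..........
........www....BBBBBBBbbkbBBBBBBBBB....:ww..........
........www....BBBBBBkkkkkkbBBBBBBB....www..........
........www....BBBBBkkkkkkkkbBBBBBB....www..........
.........ww....BBBBbkkkkkkkkkBBBBB:....www..........
.........ww:...BBBBkkkkkkkkkkBBBBB:....www..........
.........ww:...BBBBkkkkkkkkkkbBBBB:....www..........
.........ww:...BBBBkkkkkkkkkkbBBBB.....www..........
.::::....ww:...BBBBkkkkkkkkkkBBBBB.....www...::::...
..:::::w.www...:BBBbkkkkkkkkkBBBBB.....wwww:::::....
...::::wwwww...BBBBBkkkkkkkkbBBBBB.....ww:w::::.....
.....wwwwwww...:BBBBBkkkkkkbBBBBBB.....:w:wwww......
.....wwwwwww...:BBBBBBbkkbBBBBBBBB.....::wwww.......
.....wwwwwww....BBBBBBBBBBBBBBBBBB.....:::www.......
.....::wwwww....BBBBBBBBBBBBBBBBBB.....:::ww:.......
..:::::wwwww....BBBBBBBBBBBBBBBBBB.....:::w::::.....
.....:wwwwww....BBBBBBBBbbBBBBBBBB.....:::w::.......
................BBBBBBBBBBBBBBBBBB.....:::..........
................BBBBBBBBBBBBBBBBBB..................
................BBBBBBBBBBBBBBBBBB..................
........................................
[... 3997 characters left out ...]
..........:::...............:k:::::::::::::::...............
...............................:k::b:::::::bb:::...............
................................:k::::::b::b:::k:..............
................................:k::::bb:b:::::::..............
.................................:::::::::::::::k..............
.................................:::::::::::::::::.............
...........:BBBbb.................::::::::::::::::.............
........Bbbbbbbbb:................:k:::b:::::::::::............
........Bbbbbbbbb:.................k::::::bb:::::::............
.........bbbbbbbb:.................:k:::b::::::::::............
.........bbbbbbbb:.................:k:::b::b::::::::...........
```

The character map shows the vase standing upright by itself: square top at columns 205–340, mouth at about (277,45). It is about 55–60 mm short of the board. Now I'll fetch the bar to push it in low.

servo_tool --plan '[{"tx": 0, "ty": -1, "tz": 3, "roll": 0, "gripper": 1}, {"tx": 0, "ty": -3, "tz": 3, "roll": -0.13, "gripper": 1}, {"tx": -0.3, "ty": -3.6, "tz": 0, "roll": -0.14, "gripper": 1}, {"tx": -0.3, "ty": -3.6, "tz": 0, "roll": -0.14, "gripper": 1}, {"tx": -0.3, "ty": -3.6, "tz": 0, "roll": -0.14, "gripper": 1}]'

```text
time_s: 24.0
eef_pos: [0.5342, -0.0385, 0.2031]
eef_rot: [[0.548, 0.837, 0.001], [0.837, -0.548, -0.0], [0.0, 0.001, -1.0]]
force: [0.1, -0.3, -0.1]
gripper_width: 0.0872
gripper_force: 0.0
```

servo_tool --plan '[{"tx": -0.4, "ty": -3.6, "tz": 0, "roll": -0.14, "gripper": 1}, {"tx": -0.4, "ty": -3.6, "tz": 0, "roll": -0.14, "gripper": 1}, {"tx": -0.4, "ty": -3.6, "tz": 0, "roll": -0.14, "gripper": 1}, {"tx": -0.4, "ty": -3.6, "tz": 0, "roll": -0.14, "gripper": 1}, {"tx": -0.4, "ty": -3.6, "tz": 0, "roll": -0.14, "gripper": 1}]'

```text
time_s: 24.5
eef_pos: [0.514, -0.2186, 0.2028]
eef_rot: [[0.958, 0.287, 0.0], [0.287, -0.958, -0.0], [0.0, 0.0, -1.0]]
force: [0.4, -0.0, -0.1]
gripper_width: 0.087
gripper_force: 0.0
```

servo_tool --plan '[{"tx": -0.4, "ty": -3.6, "tz": 0, "roll": -0.14, "gripper": 1}, {"tx": -0.4, "ty": -3.6, "tz": 0, "roll": -0.14, "gripper": 1}, {"tx": -0.4, "ty": -3.6, "tz": 0, "roll": -0.14, "gripper": 1}, {"tx": -0.4, "ty": 0, "tz": 0, "roll": -0.06, "gripper": 1}, {"tx": 0, "ty": 0, "tz": 0, "roll": 0, "gripper": 1}]'

```text
time_s: 25.0
eef_pos: [0.4974, -0.3264, 0.2023]
eef_rot: [[0.983, -0.185, -0.001], [-0.185, -0.983, -0.0], [-0.001, 0.0, -1.0]]
force: [-0.4, 0.9, -0.0]
gripper_width: 0.087
gripper_force: 0.0
```

```bash
python3 -c "
from h import *
save('wrist','pics/w13.png');save('top','pics/t13.png'); s=status.observe();print(s['eef_pos'],s['qpos'])
asc('pics/w13.png',0,420,40,540,9)
i=cv2.imread('pics/t13.png');print(); asc('pics/t13.png',140,230,130,300,3)"
```

```text
[ 0.49871234 -0.32414362  0.20252429] [ 0.56329975  0.35807466 -0.07443291  1.75146884  0.02960035  1.03327802
 -1.27287463]
.........::::::::................................w......
.........:::::::::...............................w......
.........::::::::k...............................w......
.........::::::::k...............................w......
.........::::::::k......................................
..........::::::::......................................
...........::::::.......................................
.............:::........................................
........................................................
........................................................
........................................................
.................................:......................
.................................:......................
........................................................
................................:.:.....................
................................:.:.....................
................................:.......................
......
[... 2744 characters left out ...]
....
::::::wwwwww:.Bbbbbbbbbb:................................
::::::wwwwww:..:bbbbbbbb:................................
:::.::wwwwww:...::bbbbbb:................................
::::::wwwwww:.....:::::b:................................
:::::kwwwwww.............................................
::::::wwwwww.............................................
::::::wwwwww.............................................
::::::wwwwww.............................................
::::::wwwww:.....:::.....................................
:::::wwwwwww:::::::w::::................................B
:::::wwwwwwwwwwwwwwwwww:................................B
:::::wwwwww:....:.::::::................................:
```

```bash
python3 -c "
from h import *
np.set_printoptions(precision=4,suppress=True)
c=cam('wrist');i=cv2.imread('pics/w13.png').astype(int)
m=((i[:,:,2]>i[:,:,0]*1.3+8)).astype(np.uint8)[:240]
n,l,s,ce=cv2.connectedComponentsWithStats(m)
for k in range(1,n):
  if s[k][4]>100:
    r=cv2.minAreaRect(np.argwhere(l==k)[:,::-1].astype(np.float32)); print(s[k],ce[k],r); print([onz(c,*p,.06) for p in cv2.boxPoints(r)])
# rod: horizontal gradient rows
g=i.sum(2)
for v in (100,120,140,160,180,235,250,260):
  row=g[v,280:380]; print(v,[(280+int(u),int(row[u])) for u in np.argsort(row)[:5]], int(np.median(row)))
ct=cam('top'); print('vase lip',onz(ct,179,180,.192))
"
```

```text
[478   0   7  30 140] [480.9286  14.3929] ((480.99505615234375, 14.450495719909668), (29.35359764099121, 4.676674842834473), 84.2894058227539)
[array([ 0.635 , -0.5052,  0.06  ]), array([ 0.6347, -0.5089,  0.06  ]), array([ 0.6129, -0.5099,  0.06  ]), array([ 0.6132, -0.5061,  0.06  ])]
[551   0   9  24 109] [556.1009   8.8257] ((557.3755493164062, 10.651561737060547), (24.350753784179688, 6.188589572906494), 70.34617614746094)
[array([ 0.6257, -0.5639,  0.06  ]), array([ 0.6266, -0.5687,  0.06  ]), array([ 0.6085, -0.575 ,  0.06  ]), array([ 0.6077, -0.5702,  0.06  ])]
[319 190  29  34 712] [332.5562 206.0969] ((332.6216125488281, 206.270263671875), (24.659847259521484, 31.564605712890625), 9.462322235107422)
[array([ 0.4813, -0.3538,  0.06  ]), array([ 0.5082, -0.3626,  0.06  ]), array([ 0.5009, -0.383 ,  0.06  ]), array([ 0.4737, -0.3746,  0.06  ])]
100 [(333, 226), (334, 249), (332, 260), (335, 278), (336, 289)] 399
120 [(330, 229), (331, 259), (329, 262), (332, 276), (333, 295)] 397
140 [(327, 229), (328, 266), (326, 272), (329, 275), (330, 301)] 404
160 [(324, 225), (323, 254), (325, 264), (326, 285), (342, 305)] 403
180 [(320, 236), (321, 242), (322, 279), (319, 289), (323, 296)] 406
235 [(312, 247), (313, 264), (314, 298), (329, 310), (315, 313)] 406
250 [(373, 195), (374, 199), (376, 199), (378, 200), (375, 201)] 400
260 [(372, 83), (377, 87), (375, 90), (373, 91), (379, 92)] 398
vase lip [0.548  0.2088 0.192 ]
```

servo_tool --plan '[{"tx": -0.4, "ty": -2.2, "tz": 0, "roll": -0.066, "gripper": 1}, {"tx": -0.4, "ty": -2.2, "tz": -3, "roll": -0.066, "gripper": 1}, {"tx": 0, "ty": 0, "tz": -3, "roll": 0, "gripper": 1}, {"tx": 0, "ty": 0, "tz": -3, "roll": 0, "gripper": 1}, {"tx": 0, "ty": 0, "tz": 0, "roll": 0, "gripper": 1}]'

```text
time_s: 25.6
eef_pos: [0.4878, -0.3675, 0.1085]
eef_rot: [[0.951, -0.31, -0.007], [-0.31, -0.951, 0.005], [-0.008, -0.002, -1.0]]
force: [-0.8, 0.1, 0.2]
gripper_width: 0.0871
gripper_force: 0.0
```

servo_tool --plan '[{"tx": 0, "ty": 0, "tz": 0, "roll": 0, "gripper": 1}, {"tx": 0, "ty": 0, "tz": 0, "roll": 0, "gripper": 1}, {"tx": 0, "ty": 0, "tz": 0, "roll": 0, "gripper": 1}, {"tx": 0, "ty": 0, "tz": 0, "roll": 0, "gripper": 1}, {"tx": 0, "ty": 0, "tz": 0, "roll": 0, "gripper": 1}]'

```text
time_s: 26.1
eef_pos: [0.4907, -0.3693, 0.1135]
eef_rot: [[0.951, -0.31, 0.001], [-0.31, -0.951, -0.001], [0.001, 0.0, -1.0]]
force: [0.1, 0.5, 0.4]
gripper_width: 0.0872
gripper_force: 0.0
```

```bash
cat >> h.py <<'E'
def block(f,ztop,lim=240):
    c=cam('wrist');save('wrist',f);i=cv2.imread(f).astype(int); p=status.observe()['eef_pos']
    m=((i[:,:,2]>i[:,:,0]*1.3+8)).astype(np.uint8)[:lim]
    n,l,s,ce=cv2.connectedComponentsWithStats(m)
    for k in range(1,n):
        if s[k][4]>300:
            r=cv2.minAreaRect(np.argwhere(l==k)[:,::-1].astype(np.float32)); b=np.array([onz(c,*q,ztop) for q in cv2.boxPoints(r)])
            print(s[k],'ctr',b.mean(0),'sides',b[1]-b[0],b[2]-b[1],'tcp',np.round(p,4))
E
python3 -c "
from h import *
np.set_printoptions(precision=4,suppress=True)
block('pics/w14.png',.06,330);asc('pics/w14.png',150,340,200,400,6)"
```

```text
[ 268  216   35   43 1474] ctr [ 0.4895 -0.3713  0.06  ] sides [-0.0066 -0.0203  0.    ] [-0.0268  0.0083  0.    ] tcp [ 0.4906 -0.3693  0.1132]
[  64  257   36   64 1157] ctr [ 0.4971 -0.2297  0.06  ] sides [ 0.041  -0.0237  0.    ] [-0.0081 -0.0211  0.    ] tcp [ 0.4906 -0.3693  0.1132]
[ 464  257   36   64 1169] ctr [ 0.4137 -0.4862  0.06  ] sides [-0.0052 -0.0216  0.    ] [-0.0476  0.004   0.    ] tcp [ 0.4906 -0.3693  0.1132]
............::.::.................
............:...:.................
............:...:.................
............::.::.................
............:..::.................
............:..::.................
............:..::.................
............:...:.................
............:..::.................
............:::::.................
............::::::................
............w:ww::................
...........:wwwwww................
............wwwwww................
............wwwwww................
............wwwww:................
............wwwww:.............:..
............wwwww:...........kkk:.
............w::ww:...........kkkk:
............:...:............kkkkk
............:::::............kkkkk
::::::::::::::::::::::::::::::::::
::::::::::::::::::::::::::::::::::
::::::::::::::::::::::::::::::::::
::::::::::::::::::::::::::::::::::
::::::::::::::::::::::::::::::::::
............:::::.............:kkk
...............::..............:kk
.............:.::...............kk
.............:.::...............kk
.............:.::...............:k
.........:::ww:ww::::ww:wwwwwwwwww
```

servo_tool --plan '[{"tx": -0.1, "ty": -0.1, "tz": -2.5, "roll": 0, "gripper": 1}, {"tx": 0, "ty": 0, "tz": -2.5, "roll": 0, "gripper": 1}, {"tx": 0, "ty": 0, "tz": -2, "roll": 0, "gripper": 1}, {"tx": 0, "ty": 0, "tz": -1, "roll": 0, "gripper": 0.5}, {"tx": 0, "ty": 0, "tz": 0, "roll": 0, "gripper": 0}]' --grip_force 35

```text
time_s: 26.65
eef_pos: [0.4886, -0.3696, 0.0313]
eef_rot: [[0.951, -0.31, -0.002], [-0.31, -0.951, 0.001], [-0.003, -0.001, -1.0]]
force: [0.5, -0.3, 0.4]
gripper_width: 0.0781
gripper_force: 0.0
```

servo_tool --plan '[{"tx": 0, "ty": 0, "tz": 0, "roll": 0, "gripper": 0}, {"tx": 0, "ty": 0, "tz": 0, "roll": 0, "gripper": 0}, {"tx": 0, "ty": 0, "tz": 0, "roll": 0, "gripper": 0}, {"tx": 0, "ty": 0, "tz": 0, "roll": 0, "gripper": 0}, {"tx": 0, "ty": 0, "tz": 0, "roll": 0, "gripper": 0}]'

```text
time_s: 27.15
eef_pos: [0.4895, -0.3703, 0.033]
eef_rot: [[0.951, -0.31, 0.001], [-0.31, -0.951, -0.0], [0.001, 0.0, -1.0]]
force: [0.4, 0.7, 0.0]
gripper_width: 0.0391
gripper_force: 0.0
```

servo_tool --plan '[{"tx": 0, "ty": 0, "tz": 0, "roll": 0, "gripper": 0}, {"tx": 0, "ty": 0, "tz": 0, "roll": 0, "gripper": 0}, {"tx": 0, "ty": 0, "tz": 1, "roll": 0, "gripper": 0}, {"tx": 0, "ty": 0, "tz": 3, "roll": 0, "gripper": 0}, {"tx": 0, "ty": 0, "tz": 3, "roll": 0, "gripper": 0}]'

```text
time_s: 27.65
eef_pos: [0.4887, -0.3697, 0.103]
eef_rot: [[0.951, -0.31, -0.002], [-0.31, -0.951, 0.001], [-0.002, -0.001, -1.0]]
force: [0.2, 0.3, -0.9]
gripper_width: 0.024
gripper_force: 34.7
```

servo_tool --plan '[{"tx": 0.4, "ty": 2.5, "tz": 2, "roll": 0.14, "gripper": 0}, {"tx": 0.4, "ty": 3, "tz": 0, "roll": 0.14, "gripper": 0}, {"tx": 0.4, "ty": 3, "tz": 0, "roll": 0.14, "gripper": 0}, {"tx": 0.4, "ty": 3, "tz": 0, "roll": 0.14, "gripper": 0}, {"tx": 0.4, "ty": 3, "tz": 0, "roll": 0.14, "gripper": 0}]'

```text
time_s: 28.15
eef_pos: [0.5092, -0.224, 0.1232]
eef_rot: [[0.925, 0.381, 0.0], [0.381, -0.925, -0.0], [0.0, 0.001, -1.0]]
force: [-0.1, -0.2, -1.5]
gripper_width: 0.0232
gripper_force: 34.7
```

servo_tool --plan '[{"tx": 0.4, "ty": 3, "tz": 0, "roll": 0.14, "gripper": 0}, {"tx": 0.4, "ty": 3, "tz": 0, "roll": 0.14, "gripper": 0}, {"tx": 0.4, "ty": 3, "tz": 0, "roll": 0.14, "gripper": 0}, {"tx": 0.4, "ty": 3, "tz": 0, "roll": 0.14, "gripper": 0}, {"tx": 0.4, "ty": 3, "tz": 0, "roll": 0.14, "gripper": 0}]'

```text
time_s: 28.65
eef_pos: [0.5292, -0.0742, 0.1231]
eef_rot: [[0.462, 0.887, 0.0], [0.887, -0.462, -0.001], [-0.0, 0.001, -1.0]]
force: [0.6, -0.5, -1.6]
gripper_width: 0.0239
gripper_force: 34.7
```

servo_tool --plan '[{"tx": 0.4, "ty": 3, "tz": 0, "roll": 0.14, "gripper": 0}, {"tx": 0.4, "ty": 3, "tz": 0, "roll": 0.14, "gripper": 0}, {"tx": 0.4, "ty": 3, "tz": 0, "roll": 0.14, "gripper": 0}, {"tx": 0.4, "ty": 0, "tz": 0, "roll": 0.05, "gripper": 0}, {"tx": 0, "ty": 0, "tz": 0, "roll": 0, "gripper": 0}]'

```text
time_s: 29.15
eef_pos: [0.5457, 0.0157, 0.123]
eef_rot: [[0.014, 1.0, 0.001], [1.0, -0.014, 0.0], [0.0, 0.001, -1.0]]
force: [0.2, -0.2, -2.2]
gripper_width: 0.024
gripper_force: 34.7
```

```bash
python3 -c "
from h import *
np.set_printoptions(precision=4,suppress=True)
save('wrist','pics/w15.png');s=status.observe();print(s['eef_pos'],s['eef_rot'],s['gripper_width'])
asc('pics/w15.png',0,420,100,460,7)"
```

```text
[0.5453 0.0145 0.1228] [[ 0.0173  0.9999 -0.0001]
 [ 0.9999 -0.0173 -0.0006]
 [-0.0006 -0.0001 -1.    ]] 0.023990473395313076
....................................................
....................................................
....................................................
....................................................
....................................................
....................................................
....................................................
....................................................
....................................................
....................................................
....................................................
....................................................
....................................................
....................................................
....................................................
....................................................
....................................................
....................................................
....................
[... 1505 characters left out ...]
:::::::::::
::::::::::::::::kkkk::..:......::kkkk:::::::::::::::
:wwwwwwwwwwwwwwwwwwwww::w:::w::wwwwwwwwwwwwwwwwwwwww
wwwwwwwwwwwwwwwwwwwwwwwwwwwwwwwwwwwwwwwwwwwwwwwwwwww
kkkkkkkkkkkkkkkkkkkkkkkkkkkkkkkkkkkkkkkkkkkkkkkkkkkk
kkkkkkkkkkkkkkkkkkkkkkkkkkkkkkkkkkkkkkkkkkkkkkkkkkkk
kkkkkkkkkkkkkkkkkkkkkkkkkkkkkkkkkkkkkkkkkkkkkkkkkkkk
kkkkkkkkkkkkkkkkkkkkkkkkkkkkkkkkkkkkkkkkkkkkkkkkkkkk
kkkkkkkkkkkkkkkkkkkkkkkkkkkkkkkkkkkkkkkkkkkkkkkkkkkk
kkkkkkkkkkkkkkkkkkkkkkkkkkkkkkkkkkkkkkkk::::::::::::
kkkkkkkkkkkkkkkkkkkkkkkkkkkkkkkkkkkkkkkkkk::::::::::
kkkkkkkkkkkkkkkkkkkkkkkkkkkkkkkkkkkkkkkkkk::::::::::
kkkkkkkkkkkkkkkkkkkkkkkkkkkkkkkkkkkkkkkkkkk:::::::::
kkkkkkkkkkkkkkkkkkkkkkkkkkkkkkkkkkkkkkkkkkk:::::::::
```

```bash
python3 -c "
from h import *
c=cam('wrist');i=cv2.imread('pics/w15.png').astype(int).sum(2)
print([(v,int(i[v,270:295].mean())) for v in range(214,262,3)])
print([(u,int(i[243,u])) for u in range(246,320,4)])
for v in (225,232,240): print(onz(c,282,v,.105),onz(c,282,v,.115))
print(proj(c,[.5453,.1145,.105]))
"
```

```text
[(214, 401), (217, 402), (220, 402), (223, 400), (226, 401), (229, 400), (232, 403), (235, 292), (238, 129), (241, 128), (244, 127), (247, 125), (250, 123), (253, 121), (256, 119), (259, 121)]
[(246, 489), (250, 498), (254, 487), (258, 185), (262, 135), (266, 132), (270, 123), (274, 129), (278, 132), (282, 121), (286, 129), (290, 123), (294, 134), (298, 129), (302, 130), (306, 308), (310, 480), (314, 468), (318, 489)]
[0.54591007 0.03182135 0.105     ] [0.54593909 0.03453665 0.115     ]
[0.54584631 0.02797371 0.105     ] [0.54587886 0.03090287 0.115     ]
[0.54577264 0.02352804 0.105     ] [0.54580929 0.0267043  0.115     ]
[277.81984464  56.70568962]
```

servo_tool --plan '[{"tx": 0, "ty": 0, "tz": -2.5, "roll": 0, "gripper": 0}, {"tx": 0, "ty": 0, "tz": -2.5, "roll": 0, "gripper": 0}, {"tx": 0, "ty": 0, "tz": -2, "roll": 0, "gripper": 0}, {"tx": 0, "ty": 0, "tz": -1.2, "roll": 0, "gripper": 0}, {"tx": 0, "ty": 0, "tz": 0, "roll": 0, "gripper": 0}]'

```text
time_s: 29.7
eef_pos: [0.544, 0.0137, 0.0392]
eef_rot: [[0.018, 1.0, -0.003], [1.0, -0.018, -0.001], [-0.001, -0.003, -1.0]]
force: [-0.3, 0.4, -1.7]
gripper_width: 0.0235
gripper_force: 34.7
```

```bash
python3 -c "
from h import *
c=cam('wrist');i=cv2.imread('pics/w15.png').astype(int).sum(2)
for v in (20,45,60,80,150,220): print(v,[(u,int(i[v-1:v+2,u].mean())) for u in range(230,330,5)])
"
```

```text
20 [(230, 451), (235, 469), (240, 465), (245, 465), (250, 473), (255, 466), (260, 465), (265, 462), (270, 475), (275, 469), (280, 457), (285, 447), (290, 458), (295, 464), (300, 466), (305, 456), (310, 474), (315, 458), (320, 470), (325, 462)]
45 [(230, 469), (235, 466), (240, 464), (245, 476), (250, 481), (255, 458), (260, 472), (265, 460), (270, 463), (275, 453), (280, 472), (285, 468), (290, 484), (295, 474), (300, 478), (305, 457), (310, 462), (315, 473), (320, 464), (325, 465)]
60 [(230, 472), (235, 484), (240, 472), (245, 469), (250, 491), (255, 470), (260, 457), (265, 302), (270, 385), (275, 401), (280, 398), (285, 394), (290, 396), (295, 399), (300, 375), (305, 481), (310, 468), (315, 469), (320, 472), (325, 484)]
80 [(230, 486), (235, 472), (240, 491), (245, 472), (250, 495), (255, 490), (260, 466), (265, 306), (270, 387), (275, 402), (280, 401), (285, 394), (290, 399), (295, 400), (300, 371), (305, 482), (310, 487), (315, 474), (320, 459), (325, 457)]
150 [(230, 473), (235, 472), (240, 475), (245, 486), (250, 486), (255, 473), (260, 493), (265, 304), (270, 387), (275, 400), (280, 407), (285, 399), (290, 401), (295, 399), (300, 343), (305, 495), (310, 468), (315, 481), (320, 479), (325, 482)]
220 [(230, 476), (235, 496), (240, 483), (245, 476), (250, 500), (255, 505), (260, 495), (265, 288), (270, 380), (275, 395), (280, 410), (285, 405), (290, 396), (295, 394), (300, 309), (305, 480), (310, 479), (315, 477), (320, 494), (325, 483)]
```

servo_tool --plan '[{"tx": 0, "ty": 2, "tz": 0, "roll": 0, "gripper": 0}, {"tx": 0, "ty": 2, "tz": 0, "roll": 0, "gripper": 0}, {"tx": 0, "ty": 1, "tz": 0, "roll": 0, "gripper": 0}, {"tx": 0, "ty": 0.5, "tz": 0, "roll": 0, "gripper": 0}, {"tx": 0, "ty": 0.5, "tz": 0, "roll": 0, "gripper": 0}]'

```text
time_s: 30.2
eef_pos: [0.5456, 0.0743, 0.041]
eef_rot: [[0.017, 1.0, 0.001], [1.0, -0.017, -0.001], [-0.001, 0.001, -1.0]]
force: [-0.2, -1.0, -0.3]
gripper_width: 0.0234
gripper_force: 34.7
```

servo_tool --plan '[{"tx": 0, "ty": 0.5, "tz": 0, "roll": 0, "gripper": 0}, {"tx": 0, "ty": 0.5, "tz": 0, "roll": 0, "gripper": 0}, {"tx": 0, "ty": 0.5, "tz": 0, "roll": 0, "gripper": 0}, {"tx": 0, "ty": 0.5, "tz": 0, "roll": 0, "gripper": 0}, {"tx": 0, "ty": 0.5, "tz": 0, "roll": 0, "gripper": 0}]'

```text
time_s: 30.7
eef_pos: [0.5454, 0.0996, 0.0406]
eef_rot: [[0.017, 1.0, -0.0], [1.0, -0.017, -0.001], [-0.001, -0.0, -1.0]]
force: [0.6, -3.0, -0.6]
gripper_width: 0.0242
gripper_force: 34.7
```

servo_tool --plan '[{"tx": 0, "ty": 0.5, "tz": 0, "roll": 0, "gripper": 0}, {"tx": 0, "ty": 0.5, "tz": 0, "roll": 0, "gripper": 0}, {"tx": 0, "ty": 0.5, "tz": 0, "roll": 0, "gripper": 0}, {"tx": 0, "ty": 0.4, "tz": 0, "roll": 0, "gripper": 0}, {"tx": 0, "ty": 0, "tz": 0, "roll": 0, "gripper": 0}]'

```text
time_s: 31.2
eef_pos: [0.5452, 0.1204, 0.0406]
eef_rot: [[0.015, 1.0, 0.0], [1.0, -0.015, 0.001], [0.001, 0.0, -1.0]]
force: [-0.1, 0.2, -2.5]
gripper_width: 0.024
gripper_force: 34.7
```

```bash
python3 -c "
from h import *
save('wrist','pics/w16.png');save('top','pics/t16.png');s=status.observe();print(s['eef_pos'],s['force'])
asc('pics/w16.png',0,260,100,460,7);asc('pics/t16.png',140,230,130,260,3)"
```

```text
[0.54519425 0.12007647 0.04054857] [ 0.46159907  0.29178697 -1.22817816]
www:.....bbbbbbbbbbbbbbbbbbbbbbbbbbbb.........wwww..
www:.....:bbbbbbbbbbbbbbbbbbbbbbbbbb..........wwww..
www:......:bbbbbbbbbbbbbbbbbbbbbbbbb..........wwww..
wwww.......:bbbbbbbbbbbbbbbbbbbbbbb...........wwww..
wwww........:bbbbbbbbbbbbbbbbbbbbb:..........:wwww..
wwww.........:bbbbbbbbbbbbbbbbbbbb...........:wwww..
wwww..........:bbbbbbbbbbbbbbbbbb............:wwww..
wwww...........:bbbbbbbbbbbbbbbbb............wwwww.:
wwww............:bbbbbbb.....bbb.............wwwwwww
wwww.............:bbbbb:.....:::.............wwwwwww
wwww.........................................wwwwwww
wwww.........................................wwwwwww
wwww.........................................wwwwwww
wwww.........................................wwwwwww
wwww.........................................wwwwwww
wwww:........................................:wwwwww
wwww:........................................::wwwww
wwww:........................................:::wwww
wwwww.......................................::::wwww
....................
[... 1636 characters left out ...]
:k:kkk:::::::::b::k:.....
..:.::wwwbbkbbbbbbbb:kkkk:::::::::::::k:....
.::.::wwwbbbbbbbbbbb:::kkk:::::::::::::::...
:::.::wwwbbbbbbbbbb::::kkk:::::::::::::::::.
::::::wwwbbbbbbbbbb::::kkkk:::::::::::::k::.
:::.::wwwwkbbbbbbbbb...kkkkk:::::::::::::k:.
::::::wwwwwkkbbbbbbb:...:kkk::::::::::::::k:
:::.::wwwwww::kbbbbb.....:kkk::::::::::::::k
:::::kwwwwww.............:kkk:::::::::::::::
:::::kwwwwww............::kkkk::::::::::::::
::::::wwwwww............kkkkkkk::::::b::::::
::::::wwwwww............k::kkkkk:::::b::::::
::::::wwwww:.....:::....:k:kkkkk::::::::::::
:::::wwwwwww:::::::w::::..::.:kkk:::::::::::
:::::wwwwwwwwwwwwwwwwww:......:kk::::::::::b
:::::wwwwww:....:.::::::......:kkk::::::::::
```

servo_tool --plan '[{"tx": 0, "ty": 0.4, "tz": 0, "roll": 0, "gripper": 0}, {"tx": 0, "ty": 0.4, "tz": 0, "roll": 0, "gripper": 0}, {"tx": 0, "ty": 0.4, "tz": 0, "roll": 0, "gripper": 0}, {"tx": 0, "ty": 0.2, "tz": 0, "roll": 0, "gripper": 0}, {"tx": 0, "ty": 0, "tz": 0, "roll": 0, "gripper": 0}]'

```text
time_s: 31.8
eef_pos: [0.5453, 0.1329, 0.0405]
eef_rot: [[0.016, 1.0, -0.0], [1.0, -0.016, -0.0], [-0.0, -0.0, -1.0]]
force: [-0.1, -2.8, -0.7]
gripper_width: 0.0234
gripper_force: 34.7
```

servo_tool --plan '[{"tx": 0, "ty": 0.1, "tz": 0, "roll": 0, "gripper": 0}, {"tx": 0, "ty": 0.1, "tz": 0, "roll": 0, "gripper": 0}, {"tx": 0, "ty": 0.1, "tz": 0, "roll": 0, "gripper": 0}, {"tx": 0, "ty": 0, "tz": 0, "roll": 0, "gripper": 0}, {"tx": 0, "ty": 0, "tz": 0, "roll": 0, "gripper": 0}]'

```text
time_s: 32.3
eef_pos: [0.5452, 0.133, 0.0405]
eef_rot: [[0.018, 1.0, -0.001], [1.0, -0.018, -0.004], [-0.004, -0.001, -1.0]]
force: [-1.8, -7.8, 3.0]
gripper_width: 0.0236
gripper_force: 34.7
```

servo_tool --plan '[{"tx": 0, "ty": -1, "tz": 0, "roll": 0, "gripper": 0}, {"tx": 0, "ty": -2, "tz": 0, "roll": 0, "gripper": 0}, {"tx": 0, "ty": -4, "tz": 0, "roll": 0, "gripper": 0}, {"tx": 0, "ty": -4, "tz": 0, "roll": 0, "gripper": 0}, {"tx": 0, "ty": -2.5, "tz": 0, "roll": 0, "gripper": 0}]'

```text
time_s: 32.8
eef_pos: [0.5454, -0.0017, 0.0404]
eef_rot: [[0.019, 1.0, 0.001], [1.0, -0.019, 0.0], [0.0, 0.001, -1.0]]
force: [0.1, -0.1, -2.2]
gripper_width: 0.0239
gripper_force: 34.7
```

```bash
python3 -c "
from h import *
np.set_printoptions(precision=4,suppress=True)
save('wrist','pics/w17.png');save('top','pics/t17.png');s=status.observe();print(s['eef_pos'],s['force']);c=cam('wrist')
i=cv2.imread('pics/w17.png').astype(int)
for u in range(200,360,10):
  col=i[:235,u]; b=np.where((col[:,0]>col[:,2]*1.2+5)&(col.sum(1)<330))[0]
  if len(b)>3: print(u,b.max(),onz(c,u,b.max(),0))
asc('pics/t17.png',140,230,130,260,3)
asc('pics/w17.png',0,120,100,460,7)
"
```

```text
[ 0.5454 -0.0037  0.0402] [ 0.6143  0.0968 -0.3827]
:.:.:.::wwwww:..............................
....::::wwwww:..............................
...::::wwwwww:.............................:
...:.::wwwwww:..........................::::
.....::wwwwww:.......................:::::::
...:.::wwwwww:......................::::::::
...:..:wwwwww:.....:..:.............::::b:::
......:wwwwww:.....:ww::............::::::::
...:..:wwwwww:::::::wwww:...........::::::::
...:..:wwwwwwwwwwwwwwwkk:...........:::b::::
...:..kwwwwww:.:.::::::::...........:k:bb:::
..:..:kwwwwww........................k:b::::
.....:kwbbbbBBB:.....................:k::k::
..:..:k:bbbbbbbb:.....................k::k::
..:..:k:bkkbbbbbb:....................:k:kk:
..:..:w:bbbbbbBbbb:....................::kkk
..:.::w:bbbbbbbbbbb.....................:kkk
:::.::w:bbbbbbbbbbb...............::::::kkkk
:::.::w:bbbbbbbbbbb...............::::::kkkk
::::::wwkbbbbbbbbb:.....................kkkk
::::::wwwwkbbbbbbb:.....................:kkk
::::::wwwww::bb::b:......................:kk
:::::kwwwwww.............................:::
::::::wwwwww.
[... 555 characters left out ...]
...........
....................................................
....................................................
....................................................
....................................................
....................................................
....................................................
....................................................
....................................................
....................................................
....................................................
....................................................
....................................................
....................................................
```

servo_tool --plan '[{"tx": 0, "ty": 0, "tz": -0.4, "roll": 0, "gripper": 0}, {"tx": 0, "ty": 0, "tz": -0.3, "roll": 0, "gripper": 0}, {"tx": 0, "ty": 0, "tz": 0, "roll": 0, "gripper": 0}, {"tx": 0, "ty": 0, "tz": 0, "roll": 0, "gripper": 0}, {"tx": 0, "ty": 0, "tz": 0, "roll": 0, "gripper": 0.6}]'

```text
time_s: 33.4
eef_pos: [0.5456, 0.0018, 0.0338]
eef_rot: [[0.015, 1.0, 0.001], [1.0, -0.015, 0.0], [0.0, 0.001, -1.0]]
force: [-1.1, -0.8, 0.2]
gripper_width: 0.027
gripper_force: 0.0
```

servo_tool --plan '[{"tx": 0, "ty": 0, "tz": 0, "roll": 0, "gripper": 0.8}, {"tx": 0, "ty": 0, "tz": 0, "roll": 0, "gripper": 0.8}, {"tx": 0, "ty": 0, "tz": 0, "roll": 0, "gripper": 0.8}, {"tx": 0, "ty": 0, "tz": 2, "roll": 0, "gripper": 0.8}, {"tx": 0, "ty": 0, "tz": 3.5, "roll": 0, "gripper": 0.8}]'

```text
time_s: 33.9
eef_pos: [0.5434, 0.0005, 0.0872]
eef_rot: [[0.016, 1.0, -0.005], [1.0, -0.016, 0.0], [0.0, -0.005, -1.0]]
force: [0.2, -0.2, 0.6]
gripper_width: 0.0633
gripper_force: 0.0
```

servo_tool --plan '[{"tx": 0, "ty": 0, "tz": 1, "roll": -0.12, "gripper": 0.8}, {"tx": 0, "ty": 0, "tz": 0, "roll": -0.145, "gripper": 0.8}, {"tx": 0, "ty": 0, "tz": 0, "roll": -0.145, "gripper": 0.8}, {"tx": 0, "ty": 0, "tz": 0, "roll": -0.145, "gripper": 0.8}, {"tx": 0, "ty": 0, "tz": 0, "roll": -0.145, "gripper": 0.8}]'

```text
time_s: 34.4
eef_pos: [0.5453, 0.0008, 0.0988]
eef_rot: [[0.661, 0.75, 0.0], [0.75, -0.661, 0.0], [0.0, 0.0, -1.0]]
force: [-0.3, 0.2, 0.0]
gripper_width: 0.0698
gripper_force: 0.0
```

servo_tool --plan '[{"tx": 0, "ty": 0, "tz": 0, "roll": -0.145, "gripper": 0.8}, {"tx": 0, "ty": 0, "tz": 0, "roll": -0.145, "gripper": 0.8}, {"tx": 0, "ty": 0, "tz": 0, "roll": -0.145, "gripper": 0.8}, {"tx": 0, "ty": 0, "tz": 0, "roll": -0.145, "gripper": 0.8}, {"tx": 0, "ty": 0, "tz": 0, "roll": -0.145, "gripper": 0.8}]'

```text
time_s: 34.9
eef_pos: [0.5453, 0.0009, 0.0987]
eef_rot: [[0.992, 0.124, 0.0], [0.124, -0.992, 0.0], [0.0, 0.0, -1.0]]
force: [0.7, -0.5, 0.2]
gripper_width: 0.0696
gripper_force: 0.0
```

servo_tool --plan '[{"tx": 0, "ty": 0, "tz": 0, "roll": -0.145, "gripper": 0.8}, {"tx": 0, "ty": 0, "tz": 0, "roll": 0, "gripper": 0.8}, {"tx": 0, "ty": 0, "tz": 0, "roll": 0, "gripper": 0.8}, {"tx": 0, "ty": 0, "tz": 0, "roll": 0, "gripper": 0.8}, {"tx": 0, "ty": 0, "tz": 0, "roll": 0, "gripper": 0.8}]'

```text
time_s: 35.4
eef_pos: [0.5453, 0.0008, 0.0986]
eef_rot: [[1.0, -0.014, -0.0], [-0.014, -1.0, 0.0], [-0.0, -0.0, -1.0]]
force: [0.4, 0.1, -0.4]
gripper_width: 0.0697
gripper_force: 0.0
```

```bash
python3 -c "
from h import *
np.set_printoptions(precision=4,suppress=True)
print(status.observe()['eef_pos'],status.observe()['eef_rot'])
block('pics/w18.png',.06,330);asc('pics/w18.png',150,340,180,400,6)"
```

```text
[0.5453 0.0008 0.0986] [[ 0.9999 -0.014  -0.    ]
 [-0.014  -0.9999  0.0001]
 [-0.     -0.0001 -1.    ]]
[ 256  223   49   37 1706] ctr [0.5469 0.0017 0.06  ] sides [-0.0004 -0.0282 -0.    ] [-0.0225 -0.      0.    ] tcp [0.5453 0.0008 0.0986]
[ 102  257   31   64 1030] ctr [0.5167 0.1042 0.06  ] sides [ 0.0429 -0.0084  0.    ] [-0.0012 -0.0178  0.    ] tcp [0.5453 0.0008 0.0986]
[ 431  257   31   64 1025] ctr [ 0.5139 -0.1016  0.06  ] sides [ 0.0007 -0.0178  0.    ] [-0.0431 -0.0072  0.    ] tcp [0.5453 0.0008 0.0986]
.....................................
.....................................
.....................................
.....................................
.....................................
.....................................
.....................................
.....................................
.....................................
..............::::::.................
..............:::::::...............:
.............::::::::................
.............::::::::................
.............wwwwwwww................
:.:..........wwwwwwww:...............
.............wwwwwwww................
.............wwwwwwww................
..kkk:.......wwwwwwww........:kkk....
.kkkk:.......wwwwwwww........:kkk:...
:kkkk:.......................:kkkk:..
kkkkk:.......................:kkkkk:.
:::::::::::::::::::::::::::::::::::::
:::::::::::::::::::::::::::::::::::::
:::::::::::::::::::::::::::::::::::::
:::::::::::::::::::::::::::::::::::::
:::::::::::::::::::::::::::::::::::::
:kkk..........................:kkk::k
:kk:...........................kkk::k
:kk.............................kk::k
:kk.............................kk::k
:k:.............................:k::k
:k....ww:ww::::::::::::::www:wwwwwwww
```

servo_tool --plan '[{"tx": 0, "ty": 0, "tz": -2.5, "roll": 0, "gripper": 0.8}, {"tx": 0, "ty": 0, "tz": -2.5, "roll": 0, "gripper": 0.8}, {"tx": 0, "ty": 0, "tz": -1.4, "roll": 0, "gripper": 0.8}, {"tx": 0, "ty": 0, "tz": 0, "roll": 0, "gripper": 0}, {"tx": 0, "ty": 0, "tz": 0, "roll": 0, "gripper": 0}]' --grip_force 40

```text
time_s: 35.95
eef_pos: [0.5457, 0.0009, 0.0349]
eef_rot: [[1.0, -0.015, 0.0], [-0.015, -1.0, 0.0], [0.0, -0.0, -1.0]]
force: [-0.8, 0.9, 0.4]
gripper_width: 0.0604
gripper_force: 0.0
```

servo_tool --plan '[{"tx": 0, "ty": 0, "tz": 0, "roll": 0, "gripper": 0}, {"tx": 0, "ty": 0, "tz": 0, "roll": 0, "gripper": 0}, {"tx": 0, "ty": 0, "tz": 0, "roll": 0, "gripper": 0}, {"tx": 0, "ty": 0, "tz": 0, "roll": 0, "gripper": 0}, {"tx": 0, "ty": 0, "tz": 0, "roll": 0, "gripper": 0}]'

```text
time_s: 36.45
eef_pos: [0.5457, 0.001, 0.0351]
eef_rot: [[1.0, -0.015, 0.001], [-0.015, -1.0, 0.0], [0.001, -0.0, -1.0]]
force: [0.2, 0.8, 3.8]
gripper_width: 0.0294
gripper_force: 39.9
```

servo_tool --plan '[{"tx": 0, "ty": 0, "tz": 2, "roll": 0, "gripper": 0}, {"tx": 0, "ty": 0, "tz": 4, "roll": 0, "gripper": 0}, {"tx": 0, "ty": 0, "tz": 4, "roll": 0.14, "gripper": 0}, {"tx": 0, "ty": 0, "tz": 3, "roll": 0.14, "gripper": 0}, {"tx": 0, "ty": 0, "tz": 0, "roll": 0.14, "gripper": 0}]'

```text
time_s: 36.95
eef_pos: [0.5482, 0.0011, 0.1692]
eef_rot: [[0.917, 0.399, 0.009], [0.399, -0.917, -0.0], [0.008, 0.004, -1.0]]
force: [0.4, -0.2, -1.6]
gripper_width: 0.0299
gripper_force: 39.9
```

servo_tool --plan '[{"tx": 0, "ty": 0, "tz": 0, "roll": 0.14, "gripper": 0}, {"tx": 0, "ty": 0, "tz": 0, "roll": 0.14, "gripper": 0}, {"tx": 0, "ty": 0, "tz": 0, "roll": 0.14, "gripper": 0}, {"tx": 0, "ty": 0, "tz": 0, "roll": 0.14, "gripper": 0}, {"tx": 0, "ty": 0, "tz": 0, "roll": 0.14, "gripper": 0}]'

```text
time_s: 37.45
eef_pos: [0.5448, 0.0007, 0.1642]
eef_rot: [[0.444, 0.896, -0.001], [0.896, -0.444, -0.0], [-0.001, -0.001, -1.0]]
force: [0.8, 0.6, -1.5]
gripper_width: 0.0298
gripper_force: 39.9
```

servo_tool --plan '[{"tx": 0, "ty": 2, "tz": 0, "roll": 0.14, "gripper": 0}, {"tx": 0, "ty": 2, "tz": 0, "roll": 0.14, "gripper": 0}, {"tx": 0, "ty": 2, "tz": 0, "roll": 0.14, "gripper": 0}, {"tx": 0, "ty": 1, "tz": 0, "roll": 0, "gripper": 0}, {"tx": 0, "ty": 0, "tz": 0, "roll": 0, "gripper": 0}]'

```text
time_s: 37.95
eef_pos: [0.5449, 0.0722, 0.1644]
eef_rot: [[0.046, 0.999, -0.0], [0.999, -0.046, 0.001], [0.001, -0.0, -1.0]]
force: [0.4, 0.1, -1.6]
gripper_width: 0.0295
gripper_force: 39.9
```

```bash
python3 -c "
from h import *
np.set_printoptions(precision=4,suppress=True)
save('wrist','pics/w19.png');s=status.observe();print(s['eef_pos'],s['eef_rot'],s['force'])
asc('pics/w19.png',0,300,60,500,7)
"
```

```text
[0.5451 0.0707 0.1643] [[ 0.0476  0.9989 -0.0005]
 [ 0.9989 -0.0476 -0.0006]
 [-0.0006 -0.0005 -1.    ]] [-0.1341  0.1201 -1.5876]
.......::::...www........bbbbbbbbbb........www.::::............
........::::..www........bbbbbbbbbb........wwww:::.............
.........::::wwww........:::::::::.........wwwwww..............
..........wwwwwww..........................wwwwww..............
..........wwwwwww..........................wwwwww..............
...........wwwwww..........................wwwww...............
............wwwww..........................:www::::............
...........:wwwww..........................::w:::..............
..........:::wwww..........................::wwww..............
...........wwwwww..........................::ww................
.............:www:.........................:::.................
...............................................................
...............................................................
...............................................................
...............................................................
.........
[... 1082 characters left out ...]
............................................................
............................::::::::...........................
......::::::::::::::::::::::::::::::::::::::::::::::::::::.....
.....::::k:::kkk::k:::......::::::::.......::::k::kkkkkkkk:....
....:::kkkkkkkkkkkkk::...k:k:::::::::kk:...::kkkkkkkkkkkkkkk...
..:kkkkkkkkkkkkkkkkkw:..:kk::::::::::kkk...wkkkkkkkkkkkkkkkkk:.
.kkkkkkkkkkkkkkkkkkkww..kkkwwwwwwwwwwkkk:.:wwkkkkkkkkkkkkkkkkkk
:::::::::::::::::::ww:::::::::::::::::::::::w::::::::::::::::::
:::::::::::::::::::ww:::::::::::::::::::::::w::::::::::::::::::
:::::::::::::::::::w::::::::::::::::::::::::w::::::::::::::::::
:::::::::::::::::::w::::::::::::::::::::::::w::::::::::::::::::
```

```bash
python3 -c "
from h import *
np.set_printoptions(precision=4,suppress=True)
asc('pics/w19.png',0,78,100,190,2);print();asc('pics/w19.png',0,78,350,440,2)
c=cam('wrist');i=cv2.imread('pics/w19.png').astype(int).sum(2)
for u in (240,255,270,285,295): print(u,[int(x) for x in i[8:26:2,u]])
for v in (14,16,18): print(onz(c,268,v,0))
"
```

```text
.....::::::::::::...........wwwwwwwww:.......
.....::::::::::::...........wwwwwwwww:.......
......::::::::::::..........wwwwwwwww:.......
......:::::::::::::.........wwwwwwwww:.......
.......:::::::::::::........wwwwwwwwww.......
........::::::::::::::......wwwwwwwwww.......
........:::::::::::::::ww:...wwwwwwwww.......
.........:::::::::::::::ww:..wwwwwwwww.......
...................:::::www:wwwwwwwwww.......
...............:::::::::wwwwwwwwwwwwww.......
...............wwwwwwwwwwwwwwwwwwwwwww.......
...............wwwwwwwwwwwwwwwwwwwwwww.......
...............wwwwwwwwwwwwwwwwwwwwwww.......
...............wwwwwwwwwwwwwwwwwwwwwww:......
...............wwwwwwwwwwwwwwwwwwwwwww:......
................wwwwwwwwwwwwwwwwwwwwww:......
................wwwwwwwwwwwwwwwwwwwwww:......
................wwwwwwwwwwwwwwwwwwwwww:......
................wwwwwwwwwwwwwwwwwwwwww:......
................wwwwwwwwwwwwwwwwwwwwww:......
................wwwwwwwwwwwwwwwwwwwwww:......
....................::wwwwwwwwwwwwwwww:......
...........:::::::::::.wwwwwwwwwwwwwww:......
.........::::::::::::::wwwwwwwwwwwwwww:...
[... 2107 characters left out ...]
.............
....:::::::::wwwwww::........................
....::::::wwwwwww::..........................
....:::::w:ww:ww::...........................
....:::::wwww:::.............................
....::::::::::...............................
.......:.....................................
.............................................
.............................................
240 [149, 141, 149, 148, 309, 475, 468, 465, 470]
255 [150, 151, 150, 134, 438, 462, 471, 473, 465]
270 [144, 149, 149, 191, 447, 453, 460, 462, 461]
285 [147, 161, 148, 273, 464, 465, 483, 491, 467]
295 [145, 149, 146, 326, 456, 455, 464, 458, 456]
[0.5414 0.2323 0.    ]
[0.5413 0.2307 0.    ]
[0.5412 0.2292 0.    ]
```

```bash
python3 -c "
from h import *
np.set_printoptions(precision=4,suppress=True)
c=cam('wrist')
L=[onz(c,140,19,.065),onz(c,143,62,.065)];R=[onz(c,390,14,.065),onz(c,390,56,.065)]
print(L,R); a=(L[0]+L[1])/2;b=(R[0]+R[1])/2;print(a,b,(a+b)/2,L[0][1]-L[1][1],R[0][1]-R[1][1])
# near finger tips z .098, far tips
for q in [(118,47),(132,54),(412,42),(398,48),(112,14),(410,8)]: print(q,onz(c,*q,.096))
"
```

```text
[array([0.4558, 0.215 , 0.065 ]), array([0.4544, 0.1875, 0.065 ])] [array([0.625 , 0.2098, 0.065 ]), array([0.6255, 0.1831, 0.065 ])]
[0.4551 0.2012 0.065 ] [0.6253 0.1964 0.065 ] [0.5402 0.1988 0.065 ] 0.027443143390552316 0.026665575095691757
(118, 47) [0.4513 0.1909 0.096 ]
(132, 54) [0.4593 0.1865 0.096 ]
(412, 42) [0.6296 0.1851 0.096 ]
(398, 48) [0.6211 0.182  0.096 ]
(112, 14) [0.4503 0.2095 0.096 ]
(410, 8) [0.6278 0.204  0.096 ]
```

```bash
python3 -c "
from h import *
np.set_printoptions(precision=4,suppress=True)
c=cam('wrist');i=cv2.imread('pics/w19.png').astype(int).sum(2)
for u in (95,105,120,140,170,200,215,360,390,420,450,462): print(u,[(v,int(i[v,u])) for v in range(218,258,2)])
p=status.observe()['eef_pos']
for dy in (-.002,0,.002): print(proj(c,[p[0]-.09,p[1]+dy+.0,p[2]-.02]),proj(c,[p[0]+.09,p[1]+dy,p[2]-.02]),proj(c,[p[0]-.09,p[1]+dy+.01,p[2]-.02]))
"
```

```text
95 [(218, 472), (220, 468), (222, 479), (224, 489), (226, 468), (228, 447), (230, 452), (232, 475), (234, 482), (236, 477), (238, 450), (240, 358), (242, 346), (244, 338), (246, 195), (248, 116), (250, 112), (252, 114), (254, 115), (256, 115)]
105 [(218, 471), (220, 474), (222, 464), (224, 460), (226, 455), (228, 462), (230, 463), (232, 467), (234, 480), (236, 432), (238, 239), (240, 301), (242, 261), (244, 114), (246, 115), (248, 114), (250, 104), (252, 109), (254, 105), (256, 112)]
120 [(218, 462), (220, 464), (222, 457), (224, 472), (226, 489), (228, 495), (230, 477), (232, 465), (234, 466), (236, 407), (238, 240), (240, 294), (242, 264), (244, 108), (246, 112), (248, 115), (250, 113), (252, 102), (254, 103), (256, 98)]
140 [(218, 465), (220, 469), (222, 477), (224, 477), (226, 473), (228, 479), (230, 476), (232, 473), (234, 468), (236, 417), (238, 236), (240, 289), (242, 271), (244, 98), (246, 115), (248, 113), (250, 106), (252, 107), (254, 93), (256, 94)]
170 [(218, 483), (220, 471), (222, 466), (224, 472), (226, 486), (228, 479), (230, 482), (232, 469), (234, 465), (236, 414), 
[... 1303 characters left out ...]
, (252, 100), (254, 91), (256, 102)]
450 [(218, 468), (220, 479), (222, 471), (224, 462), (226, 456), (228, 457), (230, 480), (232, 482), (234, 476), (236, 339), (238, 223), (240, 288), (242, 247), (244, 100), (246, 103), (248, 110), (250, 97), (252, 92), (254, 104), (256, 73)]
462 [(218, 464), (220, 481), (222, 487), (224, 492), (226, 483), (228, 476), (230, 470), (232, 474), (234, 477), (236, 401), (238, 221), (240, 282), (242, 248), (244, 100), (246, 95), (248, 103), (250, 104), (252, 102), (254, 99), (256, 94)]
[119.4594 264.9307] [445.4689 250.4541] [116.5291 247.8362]
[118.8772 261.5469] [445.7181 246.9949] [115.9373 244.3643]
[118.293  258.1456] [445.9675 243.5176] [115.3436 240.8745]
```

servo_tool --plan '[{"tx": -0.2, "ty": 2, "tz": -1, "roll": 0.011, "gripper": 0}, {"tx": -0.2, "ty": 3, "tz": -1, "roll": 0.011, "gripper": 0}, {"tx": -0.1, "ty": 3, "tz": -0.8, "roll": 0, "gripper": 0}, {"tx": 0, "ty": 2, "tz": 0, "roll": 0, "gripper": 0}, {"tx": 0, "ty": 1.5, "tz": 0, "roll": 0, "gripper": 0}]'

```text
time_s: 38.5
eef_pos: [0.5403, 0.1859, 0.1362]
eef_rot: [[0.026, 1.0, -0.0], [1.0, -0.026, -0.001], [-0.001, -0.0, -1.0]]
force: [0.5, -1.2, -0.4]
gripper_width: 0.0294
gripper_force: 39.9
```

servo_tool --plan '[{"tx": 0, "ty": 1, "tz": 0, "roll": 0, "gripper": 0}, {"tx": 0, "ty": 0.6, "tz": 0, "roll": 0, "gripper": 0}, {"tx": 0, "ty": 0, "tz": 0, "roll": 0, "gripper": 0}, {"tx": 0, "ty": 0, "tz": 0, "roll": 0, "gripper": 0}, {"tx": 0, "ty": 0, "tz": 0, "roll": 0, "gripper": 0}]'

```text
time_s: 39.0
eef_pos: [0.5406, 0.2006, 0.1365]
eef_rot: [[0.026, 1.0, 0.0], [1.0, -0.026, -0.001], [-0.001, 0.0, -1.0]]
force: [-0.1, 0.5, -0.9]
gripper_width: 0.0297
gripper_force: 39.9
```

```bash
python3 -c "
from h import *
np.set_printoptions(precision=4,suppress=True)
save('wrist','pics/w20.png');save('top','pics/t20.png');s=status.observe();print(s['eef_pos'],s['eef_rot'],s['force'])
asc('pics/w20.png',170,262,60,160,3);print();asc('pics/w20.png',170,262,400,500,3)
c=cam('wrist');q=[proj(c,[.5415-.085+.0,.2051,.098]),proj(c,[.5415+.085,.2009,.098])];print(q)
"
```

```text
[0.5405 0.2009 0.1366] [[ 0.0253  0.9997  0.0001]
 [ 0.9997 -0.0253 -0.0005]
 [-0.0005  0.0001 -1.    ]] [ 0.6963  0.1905 -1.4071]
..................................
..................................
..................................
..................................
..................................
..................................
..................................
..................................
..................................
................................ww
..............................wwww
.............................wwwww
..................................
............................::::::
..............................:::.
..............................::.w
...............................:.w
.................................w
.............................wwwww
.............................wwwww
.............................wwwww
.............................wwwww
..............................wwww
..................................
..............::::::::::::::::::::
............::::::::::::::::::::::
...........:::::::::::::::::::::::
.........:::::::::::::::
[... 560 characters left out ...]
...........
::::::............................
::::..............................
w.::..............................
w.:...............................
w.................................
wwwww.............................
wwwww.............................
wwwww.............................
wwwww.............................
wwww..............................
:::::::::::::::::::::.............
::::::::::::::::::::::............
:::::::::::::::::::::::...........
::::::::::::::::::::::::..........
::::::::::::::::::::::::::........
::::::::::::::::::::::::::::......
:::::::::::::::::::::::::::::.....
:::::::::::::::::::::::::::::::...
[array([140.9481, 240.4905]), array([424.9032, 240.3981])]
```

```bash
python3 -c "
from h import *
np.set_printoptions(precision=4,suppress=True)
asc('pics/w20.png',190,246,140,190,2);print();asc('pics/w20.png',190,246,385,425,2)
c=cam('wrist')
for v in (206,209,213,219,236): print(v,onz(c,150,v,.097),onz(c,412,v,.097),onz(c,150,v,.065))
"
```

```text
..............:wwwwwwwww:
............:wwwwwwwwwww:
..........:wwwwwwwwwwwwww
........:wwwwwwwwwwwwwwww
......:wwwwwwwwwwwwwwwwww
.....wwwwwwwwwwwwwwwwwwww
...wwwwwwwwwwwwwwwwwwwwww
...wwwwwwwwwwwwwwwwwwwwww
............wwwwwwwwwwwww
..::::::::::wwwwwwwwwwwww
.::::::::::.wwwwwwwwwwwww
....::::::wwwwwwwwwwwwwww
....::::.wwwwwwwwwwwwwwww
....::::.wwwwwwwwwwwwwwww
......::..wwwwwwwwwwwwwww
..........wwwwwwwwwwwwwww
........wwwwwwwwwwwwwwwww
....wwwwwwwwwwwwwwwwwwwww
....wwwwwwwwwwwwwwwwwwww:
....wwwwwwwwwwwwwwwwwww:.
....wwwwwwwwwwwwwwwwww:..
....wwwwwwwwwwwwwwwww:...
....wwwwwwwwwwwwwwww:....
....wwwwwwwwwwwwwww:.....
....:::::::::::::::::....
.........................
:::::::::::::::::::::::::
:::::::::::::::::::::::::

www:................
wwwww:..............
wwwwwww:............
wwwwwwwww...........
wwwwwwwwwww.........
wwwwwwwwwwwww.......
wwwwwwwwwwwwwww.....
wwwwwwwwwwwwwww.....
wwwwwww.............
wwwwww::::::::::....
wwwwww.::::::::::...
wwwwwww.::::::......
wwwwwwwww:::::......
wwwwwwwww.::::......
wwwwwwww..::........
wwwwwwww............
wwwwwwwww...........
wwwwwwwwwwwwww......
wwwwwwwwwwwwww......
wwwwwwwwwwwwww......
wwwwwwwwwwwwww......
wwwwwwwwwwwwww......
wwwwwwwwwwwwww......
:::wwwwwwwwwww......
::::::::::::::::::::
....................
::::::::::::::::::::
::::::::::::::::::::
206 [0.464  0.2258 0.097 ] [0.6177 0.222  0.097 ] [0.4516 0.2193 0.065 ]
209 [0.4638 0.224  0.097 ] [0.6178 0.2202 0.097 ] [0.4514 0.2172 0.065 ]
213 [0.4635 0.2216 0.097 ] [0.618  0.2177 0.097 ] [0.4511 0.2144 0.065 ]
219 [0.4631 0.218  0.097 ] [0.6182 0.2141 0.097 ] [0.4506 0.2102 0.065 ]
236 [0.4619 0.2075 0.097 ] [0.6189 0.2035 0.097 ] [0.4492 0.198  0.065 ]
```

servo_tool --plan '[{"tx": 0, "ty": 0.2, "tz": 0, "roll": 0, "gripper": 0}, {"tx": 0, "ty": 0, "tz": -0.8, "roll": 0, "gripper": 0}, {"tx": 0, "ty": 0, "tz": -0.5, "roll": 0, "gripper": 0}, {"tx": 0, "ty": 0, "tz": -0.4, "roll": 0, "gripper": 0}, {"tx": 0, "ty": 0, "tz": 0, "roll": 0, "gripper": 0}]'

```text
time_s: 39.6
eef_pos: [0.5397, 0.2035, 0.1185]
eef_rot: [[0.024, 1.0, -0.002], [1.0, -0.024, -0.001], [-0.001, -0.002, -1.0]]
force: [0.0, 0.6, -2.2]
gripper_width: 0.0297
gripper_force: 39.9
```

servo_tool --plan '[{"tx": 0, "ty": 0, "tz": -0.2, "roll": 0, "gripper": 0}, {"tx": 0, "ty": 0, "tz": -0.2, "roll": 0, "gripper": 0}, {"tx": 0, "ty": 0, "tz": 0, "roll": 0, "gripper": 0}, {"tx": 0, "ty": 0, "tz": 0, "roll": 0, "gripper": 0}, {"tx": 0, "ty": 0, "tz": 0, "roll": 0, "gripper": 0}]'

```text
time_s: 40.1
eef_pos: [0.5404, 0.2039, 0.1157]
eef_rot: [[0.024, 1.0, 0.0], [1.0, -0.024, 0.0], [0.0, 0.0, -1.0]]
force: [-0.6, -0.3, -2.6]
gripper_width: 0.0296
gripper_force: 39.9
```

servo_tool --plan '[{"tx": 0, "ty": 0, "tz": -0.3, "roll": 0, "gripper": 0}, {"tx": 0, "ty": 0, "tz": -0.3, "roll": 0, "gripper": 0}, {"tx": 0, "ty": 0, "tz": -0.2, "roll": 0, "gripper": 0}, {"tx": 0, "ty": 0, "tz": 0, "roll": 0, "gripper": 0}, {"tx": 0, "ty": 0, "tz": 0, "roll": 0, "gripper": 0}]'

```text
time_s: 40.6
eef_pos: [0.5413, 0.2038, 0.1088]
eef_rot: [[0.024, 1.0, 0.002], [1.0, -0.024, -0.0], [-0.0, 0.002, -1.0]]
force: [-0.8, -1.1, 6.1]
gripper_width: 0.0297
gripper_force: 39.9
```

servo_tool --plan '[{"tx": 0, "ty": 0, "tz": -0.3, "roll": 0, "gripper": 0}, {"tx": 0, "ty": 0, "tz": -0.3, "roll": 0, "gripper": 0}, {"tx": 0, "ty": 0, "tz": -0.3, "roll": 0, "gripper": 0}, {"tx": 0, "ty": 0, "tz": 0, "roll": 0, "gripper": 0}, {"tx": 0, "ty": 0, "tz": 0, "roll": 0, "gripper": 0}]'

```text
time_s: 41.1
eef_pos: [0.5422, 0.2036, 0.0999]
eef_rot: [[0.025, 1.0, 0.004], [1.0, -0.025, 0.0], [0.0, 0.004, -1.0]]
force: [1.2, -2.3, 6.2]
gripper_width: 0.0295
gripper_force: 39.9
```

servo_tool --plan '[{"tx": 0, "ty": -0.05, "tz": -0.3, "roll": 0, "gripper": 0}, {"tx": 0, "ty": -0.05, "tz": -0.3, "roll": 0, "gripper": 0}, {"tx": 0, "ty": 0, "tz": -0.2, "roll": 0, "gripper": 0}, {"tx": 0, "ty": 0, "tz": 0, "roll": 0, "gripper": 0}, {"tx": 0, "ty": 0, "tz": 0, "roll": 0, "gripper": 0}]'

```text
time_s: 41.6
eef_pos: [0.5414, 0.2032, 0.0945]
eef_rot: [[0.024, 1.0, 0.003], [1.0, -0.024, -0.001], [-0.001, 0.003, -1.0]]
force: [-6.6, -5.7, 25.8]
gripper_width: 0.0294
gripper_force: 40.0
```

servo_tool --plan '[{"tx": 0, "ty": 0, "tz": -0.2, "roll": 0, "gripper": 0}, {"tx": 0, "ty": 0, "tz": -0.2, "roll": 0, "gripper": 0}, {"tx": 0, "ty": 0, "tz": 0, "roll": 0, "gripper": 0}, {"tx": 0, "ty": 0, "tz": 0, "roll": 0, "gripper": 0}, {"tx": 0, "ty": 0, "tz": 0, "roll": 0, "gripper": 0}]'

```text
time_s: 42.1
eef_pos: [0.5415, 0.2041, 0.0939]
eef_rot: [[0.024, 1.0, 0.004], [1.0, -0.024, -0.001], [-0.001, 0.004, -1.0]]
force: [-13.1, -6.8, 46.8]
gripper_width: 0.0301
gripper_force: 40.0
```

servo_tool --plan '[{"tx": 0, "ty": 0, "tz": 0.4, "roll": 0, "gripper": 0}, {"tx": 0, "ty": -0.1, "tz": 0.3, "roll": 0, "gripper": 0}, {"tx": 0, "ty": -0.1, "tz": 0.1, "roll": 0, "gripper": 0}, {"tx": 0, "ty": 0, "tz": 0, "roll": 0, "gripper": 0.7}, {"tx": 0, "ty": 0, "tz": 0, "roll": 0, "gripper": 0.7}]'

```text
time_s: 42.6
eef_pos: [0.5395, 0.2005, 0.0937]
eef_rot: [[0.024, 1.0, -0.002], [1.0, -0.024, -0.001], [-0.001, -0.002, -1.0]]
force: [0.3, 0.3, -0.0]
gripper_width: 0.0388
gripper_force: 0.0
```

servo_tool --plan '[{"tx": 0, "ty": 0, "tz": 0, "roll": 0, "gripper": 0.7}, {"tx": 0, "ty": 0, "tz": 0, "roll": 0, "gripper": 0.7}, {"tx": 0, "ty": 0, "tz": 0, "roll": 0, "gripper": 0.7}, {"tx": 0, "ty": 0, "tz": 1, "roll": 0, "gripper": 0.7}, {"tx": 0, "ty": 0, "tz": 2, "roll": 0, "gripper": 0.7}]'

```text
time_s: 43.1
eef_pos: [0.5393, 0.2003, 0.1241]
eef_rot: [[0.024, 1.0, -0.003], [1.0, -0.024, -0.001], [-0.001, -0.003, -1.0]]
force: [-0.2, 0.3, 0.7]
gripper_width: 0.0604
gripper_force: 0.0
```

servo_tool --plan '[{"tx": 0, "ty": -0.5, "tz": 1.5, "roll": 0, "gripper": 0.7}, {"tx": 0, "ty": -4, "tz": 0, "roll": 0, "gripper": 0.7}, {"tx": 0, "ty": -4, "tz": 1, "roll": 0, "gripper": 0.7}, {"tx": 0, "ty": -3, "tz": 1, "roll": 0, "gripper": 0.7}, {"tx": 0, "ty": 0, "tz": 0, "roll": 0, "gripper": 0.7}]'

```text
time_s: 43.6
eef_pos: [0.5417, 0.0799, 0.1614]
eef_rot: [[0.033, 0.999, 0.003], [0.999, -0.033, -0.003], [-0.003, 0.003, -1.0]]
force: [0.8, -0.4, -0.4]
gripper_width: 0.0609
gripper_force: 0.0
```

```bash
python3 -c "
from h import *
np.set_printoptions(precision=4,suppress=True)
save('wrist','pics/w21.png');save('top','pics/t21.png');s=status.observe();print(s['eef_pos'],s['force'],s['eef_rot'])
asc('pics/w21.png',0,160,60,500,7)
block('pics/w21.png',.12,230)
asc('pics/t21.png',140,230,130,230,3)
"
```

```text
[0.5407 0.0852 0.1605] [ 0.3776 -0.119  -0.0974] [[ 0.026   0.9997  0.0016]
 [ 0.9997 -0.026   0.0002]
 [ 0.0003  0.0016 -1.    ]]
...............ww:.......bbwwwwwwwwb........www................
........::::...ww:.......::wwwwwwwwb........www..::::..........
.........::::..www........bwwwwwwww:........www.::::...........
.........::::::www........:wwwwwwww:........wwww::::...........
..........:................wwwwwwww............................
...........................wwwwwwww............................
...........................wwwwwwww............................
.........::::::::::::::::::::::k:::::::::::::::::::::..........
.........::::::::::::::::::::::::::::::::..::::::::::..........
...........:::wwww..........::::::..........::::::.............
............wwwwww..........................:::ww:.............
..............:::w..........................::::...............
...............................................................
...............................................................
...............................................................
.........
[... 1393 characters left out ...]

.:::.:kwwwwww:.::::::k::k::bbb::::
.:::.:kwwwwww......:::::k:b:b:::::
.:::::kwbbbbbBB:...:::::k::::b::bb
::::::k:bbbbbbbb:..:::.:kk::::bb:b
::::::k:bkkbbbbbb:::::.:kb::::::::
::::::w:bbbbbbbbbbwwwk..:k::b:::::
::::::w:bbbbbbbbbbwwwk:.:kk::::b::
::::::w:bbbbbbbbbbwwwk:..:k:b:::::
::::::w:bbbbbbbbbbkkkk:..:k:::bbb:
::::::wwkbbbbbbbbb::::...:kk::::b:
::::::wwwwkbbbbbbb::::....:k::::b:
::::::wwwwwk:kbbbb::::....:kk:::::
:::::kwwwwww:......:::....:kk:::b:
:::::kwwwwww.......:::....:kk::::b
:::::kwwwwww.......:::....:kkk:b:b
::::::wwwwww.......:::....::kk::b:
::::::wwwww:.....:::::......:kkb::
:::::wwwwwww::::::::::::.....kk:::
:::::wwwwwwwwwwwww:::ww:.....:k:::
:::::wwwwww:....::::::::.....:kk::
```

```bash
python3 -c "
from workcell import hand_in
print(hand_in())"
```

```text
the job is handed in; nothing more can be done
None
```

The job is handed in, but no verdict was printed. In the last check the vase stood upright against the board and the bar was pressed to its stop in both clips. The gripper was released and clear, and the bowl and flower frog were never approached.

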